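# Turn the paddle board over onto the draining slab

## Task

Turn the small square-bladed paddle board over so that its underside can dry: slide it flat along the ledge until the blade's free end butts against the edge of the stone draining slab, stand it up on that end against the edge, and tip it over so that it comes to rest flat on the slab with its two runners facing up. Leave the round paddle board and the jug where they are.

Things in the scene. Friction and masses are not known exactly. Their poses are not given: they have to be found in the camera images.
- board: Loose wooden board: rectangular blade 120 (x) x 100 mm, handle 24 mm wide out of its -x end to x = -130. Two 5 mm runners cross the underside, one flush with the free end (x = +60). Wood lies at z = 5 to 19 mm (handle's middle 12). Origin: blade centre, level with the runners' feet. x points from handle to free end (towards the slab at first), z out of the plain face (up at first). 160 g.
- slab: Fixed light stone draining slab, a plain block 260 (x) x 240 (y) x 25 (z) mm. Origin: centre of its underside, on the ledge (z = 0). Its upright -y face (120 mm from the origin) is the edge that the board's free end faces, 40 to 80 mm off and up to 10 degrees out of square at the start. The board must end on its top face.
- round_board: Loose paddle board of the same wood with a round blade 120 mm across and a handle 24 mm wide, 19 mm high, lying by itself to the robot's right; not to be moved. Origin: under the blade's centre; handle along its -x.
- jug: Loose white ceramic jug, 170 mm high, 110 mm across plus a handle on its +y side, with a wooden spoon standing in it, to the left of the slab; not to be moved. Origin: centre of its foot.

How it is judged:
By the outcome, as a careful person would: the job done as asked, in the order asked, and still so for the second after the job is handed in, with the robot touching nothing.
It also fails if it takes over 45 s, if anything falls off the work surface, if the arm or the gripper's body presses on something with over 40 N, if the wrist force passes 120 N, or if a joint passes its speed limit or range.

## Robot

A 6-joint arm with a two-finger parallel gripper is mounted at the origin on the work surface. World frame = base frame: x ahead of the robot, y to its left, z up, the work surface at z = 0. Lengths are in mm, angles in rad, forces in N, time in s.
With the tool pointing down it reaches from about 350 to 975 mm from the base axis. Payload 7.1 kg.
Tool frame: the origin (TCP) lies on the mounting face of the last link; the fingertips stand 182 mm ahead of it and the grasp point (between the pads) lies 163 mm ahead of it (ctrl.finger_overhang is the distance from the TCP to the fingertips, in mm); z points along the fingers, y is the direction in which the jaws open and shut (so a half turn about z gives the same grasp; the last joint's range is limited). The gripper opens to 88 mm and grips with 3 to 60 N. Pads are 20 mm wide; open, the fingers measure 115 mm over their backs; the gripper's body (75 mm by 178 mm) begins 61 mm behind the grasp point.
Start: joints at [-1.121, 0.423, 1.63, -0, 1.089, -0.019], TCP at [282.399, -557.545, 404.675] pointing down, gripper open.
Joint ranges: [-3, 3], [-0.9, 2.11], [0.09, 2.58], [-1.31, 4.45], [0.11, 2.69], [-2.54, 2.54]. Speed limits (rad/s): [2.39, 2.39, 3.01, 3.14, 3.14, 3.14].

## Interface

Orientations are given as a rotation vector (axis times angle).
In Python, from workcell import ctrl, viewer, recognise gives the robot as it stands.
- The arm moves only by the shell command python3 -m handwheel 'ROWS'. ROWS is JSON, a list of rows, each an object of numbers: "gripper": the closure, from 0 (fully open) to 1 (shut); "tx", "ty", "tz": the shift along the tool's x, y, z in m; "rx", "ry", "rz": the turn, a rotation vector about the tool's x, y, z in degrees. In form: [{"gripper": .., "tx": .., "ty": .., "tz": .., "rx": .., "ry": .., "rz": ..}, ...]. A call has 1 to 8 rows; each row shifts and turns the commanded pose from where the row before left it, along the tool's axes as they then stand; what a row does not reach is not made up. A row lasts 1/8 s, in which the tool goes at most 62.5 mm and 10.7 degrees, less where a joint would pass 70% of its speed; a pose out of reach is approached as far as the arm can. A call with a gripper value outside its range is refused whole. The fingers move at their own pace and stop on an object; the grip force is fixed at half the most. Time passes only in rows, so rows that do not move let the fingers close. It gives the time, the measured TCP pose, the force and the opening at its end, in the units of the state.
- ctrl.get_obs(): the state, without advancing time (a new reading comes with each control period).
- viewer.get_image(name): name is "scene" or "side" or "wrist"; returns a dict with "image" (480x640x3 uint8, red, green, blue), "range_z" (480x640 float32, mm along the optical axis (not along the pixel's ray), 0 where there is no reading), "vfov" (degrees; the focal length in pixels is half the picture's height over the tangent of half this angle, whatever the lens; pixels are square), "cx", "cy" (the principal point, pixels), "extrinsics" (4x4, takes a point from world to camera coordinates); the wrist camera has in their place "T_tool_cam" (4x4, takes a point from camera to tool coordinates, whose origin is the TCP and whose axes are the flange's). Camera axes: x right, y up, looking along -z (the intrinsics and any distortion apply to the point x, -y, -z); pixel columns grow to the right and rows downward; lengths in mm; the calibration is good to about 2 mm. A picture is of the moment at which its call begins: read the wrist's pose just before it.
- ctrl.close_job(): hands the job in, once; it reports no verdict.
Trained networks look in a picture, given as the dict that the camera call returned (one of the last four; its "shot" number tells which), for a name from the list of things; names that differ only in an ending like _2 or _b are one class to them, and where a whole thing is asked for, a point or a joint stands for the part that bears it (a point fixed in the world has none). Each returns a list of dicts, best first, with "p" (0 to 1); they miss things now and then, are a little off and sometimes report something else, mostly with a low value. They report only what shows in the picture. A call takes as long as a camera call.
- recognise(picture, name): "xy" ([column, row] as shares, 0 to 1, of the picture: columns of its width, rows of its height, amid what is visible of it).
The state is a dict: "t": time; "qpos": joint angles; "qvel": joint speeds; "joint_torque": joint torques, N m; "ee_pos": TCP position; "orientation": TCP orientation; "ft_force": force on the tool from outside, world axes, zero at the start; "moment": the same for the moment, N m; "width": finger opening in mm.
Only numpy, scipy, OpenCV 4.12 (cv2) and the standard library are available. Lean on these libraries where they do the work, as an engineer would, in place of code of your own. Each camera call takes 0.05 s, during which the arm holds its last target.

## Working session

There is one attempt and no reset: what is moved stays moved. The work goes in short steps, Python scripts to look and compute and a shell command to move; the robot and the scene stay as the last step left them, time stands still between calls to the robot, and variables do not carry over. Pictures are saved under pics/ and viewed, and the job is handed in when it is done.

```bash
ls; mkdir -p pics
cat > h.py <<'E'
import numpy as np,cv2
from workcell import ctrl,viewer,recognise
from scipy.spatial.transform import Rotation as R
def save(p,n): cv2.imwrite('pics/'+n+'.png',p['image'][:,:,::-1])
def cloud(p,obs=None):
    z=p['range_z'];h,w=z.shape;f=h/2/np.tan(np.radians(p['vfov'])/2)
    v,u=np.mgrid[0:h,0:w]
    P=np.stack([(u-p['cx'])/f*z,-(v-p['cy'])/f*z,-z],-1)
    if 'extrinsics' in p: T=np.linalg.inv(np.array(p['extrinsics']))
    else:
        T=np.eye(4);T[:3,:3]=R.from_rotvec(obs['orientation']).as_matrix();T[:3,3]=obs['ee_pos'];T=T@np.array(p['T_tool_cam'])
    W=P@T[:3,:3].T+T[:3,3]; W[z==0]=np.nan
    return W
E
python3 - <<'E'
from h import *
o=ctrl.get_obs();print(o)
for n in ['scene','side','wrist']:
    o=ctrl.get_obs();p=viewer.get_image(n);save(p,n+'0');print(n,{k:v for k,v in p.items() if k not in('image','range_z')})
    W=cloud(p,o);np.save('W_'+n,W)
    for t in ['board','slab','round_board','jug']:
        for r in recognise(p,t)[:2]:
            c,q=r['xy'][0]*640,r['xy'][1]*480;print(t,round(r['p'],2),int(c),int(q),W[min(int(q),479),min(int(c),639)].round(0))
E
```

```text
pics
{'t': 0.0, 'qpos': array([-1.12100234e+00,  4.23846197e-01,  1.63068185e+00, -2.31146020e-05,
        1.08858940e+00, -1.89781657e-02]), 'qvel': array([-0.00112201,  0.00029978,  0.00072696, -0.00118451, -0.00081678,
       -0.00245907]), 'joint_torque': array([-3.85302686e-03, -5.44638813e+01, -2.73670381e+01,  6.40251464e-02,
        2.27707950e-02, -1.59348792e-04]), 'ee_pos': array([ 282.28294931, -557.31348324,  403.90134021]), 'orientation': array([-3.05424389e+00, -7.29293442e-01,  5.43107638e-04]), 'ft_force': array([ 0.66191748, -0.2576428 ,  0.60317337]), 'moment': array([ 0.05604665,  0.02048084, -0.00797143]), 'width': 87.74915146623896}
scene {'vfov': 50.484852397748504, 'cx': 317.25405707713986, 'cy': 244.71297837299457, 'extrinsics': array([[-4.81828496e-01,  8.76143207e-01, -1.46417604e-02,
         2.55848969e+02],
       [-7.37502747e-01, -3.96447377e-01,  5.46735014e-01,
         4.22034028e+02],
       [ 4.73213481e-01,  2.74230848e-01,  8.37177665e-01,
        -1.70029285e+03],
       [ 0.00000000e+00,  0.00000000e+00,  0.00000000e+00,
         1.00000000e+0
[... 513 characters left out ...]
3],
       [ 0.00000000e+00,  0.00000000e+00,  0.00000000e+00,
         1.00000000e+00]]), 'shot': 2}
board 0.7 345 217 [521. -90.  24.]
slab 0.59 326 283 [531. 150.  26.]
round_board 0.86 345 144 [ 573. -433.   21.]
jug 0.71 326 377 [487. 399.  32.]
wrist {'vfov': 58.5595929572571, 'cx': 324.87460985233616, 'cy': 256.572719468327, 'T_tool_cam': array([[ 7.68871400e-04,  9.65313974e-01,  2.61090673e-01,
         7.30232698e+01],
       [ 9.99999660e-01, -8.19791798e-04,  8.61208097e-05,
        -5.19953547e-02],
       [ 2.97173614e-04,  2.61090518e-01, -9.65314277e-01,
         2.01373733e+01],
       [ 0.00000000e+00,  0.00000000e+00,  0.00000000e+00,
         1.00000000e+00]]), 'shot': 3}
```

View pics/scene0.png

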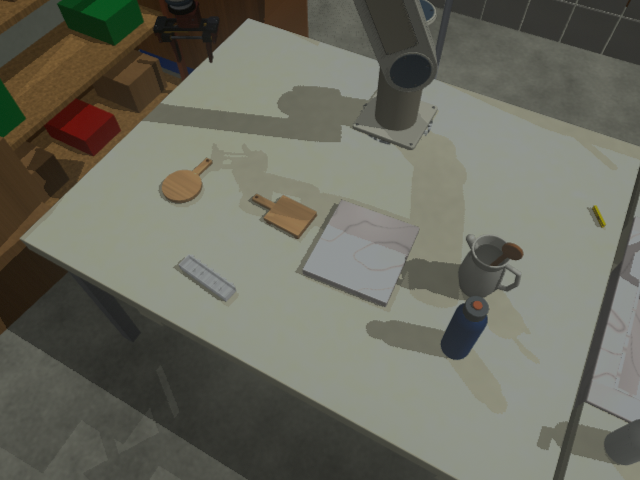

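View pics/side0.png

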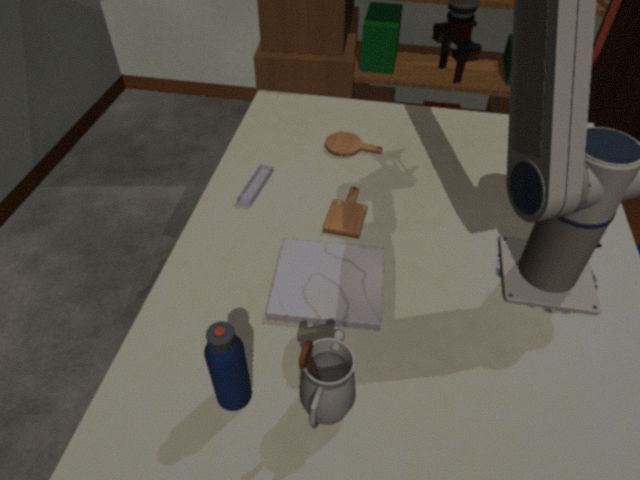

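The square board is at about (290,214) in the scene view, with its handle towards the upper left. The slab is at (361,252) and the jug at (489,262); a bottle and a remote stand nearby. Next I'll fit the board and slab outlines.

Run:
```python
from h import *
for n in ['scene','side']:
    W=np.load(f'W_{n}.npy');I=cv2.imread(f'pics/{n}0.png').astype(float)
    X,Y,Z=W[...,0],W[...,1],W[...,2]
    for nm,box,zr in [('board',(400,640,-260,5),(12,26)),('slab',(350,720,-20,300),(18,33))]:
        wood=(I[...,2]-I[...,0])>35
        m=(X>box[0])&(X<box[1])&(Y>box[2])&(Y<box[3])&(Z>zr[0])&(Z<zr[1])&(wood if nm=='board' else ~wood)
        P=W[m][:,:2].astype(np.float32)
        print(n,nm,m.sum(),'z',np.median(W[m][:,2]).round(1))
        if nm=='board':
            # blade: wide rows
            B=P[P[:,1]>-165+0]
            r=cv2.minAreaRect(P);print('all',r)
            # handle vs blade by erosion on raster grid
            G=np.zeros((300,300),np.uint8);
            for x,y in P: G[int(y+270),int(x-380)]=255
            G=cv2.morphologyEx(G,cv2.MORPH_CLOSE,np.ones((7,7)))
            O=cv2.morphologyEx(G,cv2.MORPH_OPEN,np.ones((41,41)) if 0 else cv2.getStructuringElement(cv2.MORPH_ELLIPSE,(45,45)))
            k=np.argwhere(O)[:,::-1]+[380,-270];rb=cv2.minAreaRect(k.astype(np.float32));print('blade',rb,cv2.boxPoints(rb).round().tolist())
            H=np.argwhere((G>0)&(cv2.dilate(O,np.ones((9,9)))==0))[:,::-1]+[380,-270]
            print('handle mean',H.mean(0),H.min(0),H.max(0))
        else:
            r=cv2.minAreaRect(P);print(r,cv2.boxPoints(r).round().tolist())
```

```text
scene board 1301 z 19.7
all ((517.855224609375, -130.417724609375), (192.75782775878906, 100.81022644042969), 86.5969009399414)
blade ((520.0, -95.5), (119.0, 96.0), 90.0) [[472.0, -155.0], [568.0, -155.0], [568.0, -36.0], [472.0, -36.0]]
handle mean [ 501.59158916 -159.95268904] [ 468 -227] [573 -34]
scene slab 7118 z 25.7
((526.906982421875, 137.9413604736328), (264.539794921875, 241.0550994873047), 3.660674810409546) [[387.0, 250.0], [403.0, 9.0], [667.0, 26.0], [651.0, 267.0]]
side board 1238 z 20.7
all ((519.2584838867188, -131.69482421875), (190.4281463623047, 99.2264404296875), 86.16510772705078)
blade ((521.5444946289062, -85.0544662475586), (92.5384521484375, 96.02108764648438), 84.2894058227539) [[469.0, -126.0], [565.0, -136.0], [574.0, -44.0], [478.0, -34.0]]
handle mean [ 512.45772059 -150.84673713] [ 469 -227] [574 -36]
side slab 8459 z 26.7
((528.62939453125, 133.9927215576172), (260.3262023925781, 249.21945190429688), 3.564615249633789) [[391.0, 250.0], [406.0, 2.0], [666.0, 18.0], [651.0, 266.0]]
```

```bash
cat >> h.py <<'E'
YB=86.4   # board yaw
def rot(yaw,tilt):
    u=np.array([np.cos(np.radians(yaw)),np.sin(np.radians(yaw)),0]);k=np.array([0,0,1.])
    a=np.radians(tilt);z=np.sin(a)*u-np.cos(a)*k;y=np.cross(-k,u);x=np.cross(y,z)
    return np.stack([x,y,z],1)
def pose(G,yaw,tilt):
    M=rot(yaw,tilt);return np.array(G)-163*M[:,2],M
def rows(wps,g,start=None):
    """wps list of (pos,R); rounded rows"""
    if start is None:
        o=ctrl.get_obs();p=np.array(o['ee_pos']);M=R.from_rotvec(o['orientation']).as_matrix()
    else:p,M=start
    out=[]
    for q,N in wps:
        t=(M.T@(q-p)/1000).round(4);r=np.degrees(R.from_matrix(M.T@N).as_rotvec()).round(1)
        p=p+M@t*1000;M=M@R.from_rotvec(np.radians(r)).as_matrix()
        out.append('{"gripper":%g,'%g+','.join('"%s":%g'%(k,v) for k,v in zip(['tx','ty','tz','rx','ry','rz'],[*t,*r]))+'}')
    for i in range(0,len(out),8): print('['+','.join(out[i:i+8])+']')
    print('end',p.round(1),R.from_matrix(M).as_rotvec().round(3))
    return p,M
def interp(s,e,n):
    from scipy.spatial.transform import Slerp
    S=Slerp([0,1],R.from_matrix([s[1],e[1]]))
    return [(s[0]+(e[0]-s[0])*k/n,S(k/n).as_matrix()) for k in range(1,n+1)]
def now():
    o=ctrl.get_obs();return np.array(o['ee_pos']),R.from_rotvec(o['orientation']).as_matrix()
E
python3 - <<'E'
from h import *
e=pose([514,-201,110],YB,35)
print(e)
rows(interp(now(),e,8),0)
E
```

```text
(array([ 508.12952852, -294.30847213,  243.52178322]), array([[ 0.05143498,  0.99802673,  0.03601516],
       [ 0.81753563, -0.06279052,  0.57244461],
       [ 0.57357644,  0.        , -0.81915204]]))
[{"gripper":0,"tx":0.04,"ty":-0.0166,"tz":0.0201,"rx":2.3,"ry":4,"rz":-7.2},{"gripper":0,"tx":0.0403,"ty":-0.0107,"tz":0.0236,"rx":2.2,"ry":3.9,"rz":-7.2},{"gripper":0,"tx":0.0395,"ty":-0.0047,"tz":0.0265,"rx":2.3,"ry":4,"rz":-7.2},{"gripper":0,"tx":0.0377,"ty":0.0013,"tz":0.0293,"rx":2.3,"ry":4,"rz":-7.2},{"gripper":0,"tx":0.0351,"ty":0.0071,"tz":0.0316,"rx":2.3,"ry":3.9,"rz":-7.2},{"gripper":0,"tx":0.0316,"ty":0.0126,"tz":0.0336,"rx":2.2,"ry":4,"rz":-7.2},{"gripper":0,"tx":0.0274,"ty":0.0177,"tz":0.035,"rx":2.3,"ry":4,"rz":-7.2},{"gripper":0,"tx":0.0223,"ty":0.0221,"tz":0.036,"rx":2.3,"ry":4,"rz":-7.2}]
end [ 508.1 -294.3  243.5] [-1.937 -1.818 -0.611]
```

```bash
python3 -m handwheel '[{"gripper":0,"tx":0.04,"ty":-0.0166,"tz":0.0201,"rx":2.3,"ry":4,"rz":-7.2},{"gripper":0,"tx":0.0403,"ty":-0.0107,"tz":0.0236,"rx":2.2,"ry":3.9,"rz":-7.2},{"gripper":0,"tx":0.0395,"ty":-0.0047,"tz":0.0265,"rx":2.3,"ry":4,"rz":-7.2},{"gripper":0,"tx":0.0377,"ty":0.0013,"tz":0.0293,"rx":2.3,"ry":4,"rz":-7.2},{"gripper":0,"tx":0.0351,"ty":0.0071,"tz":0.0316,"rx":2.3,"ry":3.9,"rz":-7.2},{"gripper":0,"tx":0.0316,"ty":0.0126,"tz":0.0336,"rx":2.2,"ry":4,"rz":-7.2},{"gripper":0,"tx":0.0274,"ty":0.0177,"tz":0.035,"rx":2.3,"ry":4,"rz":-7.2},{"gripper":0,"tx":0.0223,"ty":0.0221,"tz":0.036,"rx":2.3,"ry":4,"rz":-7.2}]'
python3 - <<'E'
from h import *
o=ctrl.get_obs();p=viewer.get_image('wrist');save(p,'wrist1');W=cloud(p,o);np.save('W_wrist',W)
print(o['ee_pos'],o['orientation'],o['qpos'])
I=p['image'].astype(float);wood=(I[...,0]-I[...,2])>35
for t in ['board','slab']:
    for r in recognise(p,t)[:2]:
        c,q=r['xy'][0]*640,r['xy'][1]*480;print(t,round(r['p'],2),int(c),int(q),W[min(int(q),479),min(int(c),639)].round(0))
m=wood&(W[...,2]>10)&(W[...,2]<30);P=W[m];print(m.sum(),np.median(P[:,2]),np.nanmin(P,0),np.nanmax(P,0))
r=cv2.minAreaRect(P[:,:2].astype(np.float32));print(r)
for y in range(-225,-20,15):
    q=P[abs(P[:,1]-y)<3]
    if len(q)>5:print(y,np.percentile(q[:,0],[1,99]).round(1),len(q))
E
```

```text
t: 1.75
ee_pos: [509.0, -293.3, 243.0]
orientation: [-1.932, -1.822, -0.613]
ft_force: [-0.4, -0.5, 0.3]
width: 88.2
[ 508.99901532 -293.34626763  242.96041466] [-1.93162291 -1.82181195 -0.61323153] [-0.64758261  0.66831257  1.7211591   0.54470749  1.1819004  -0.91089224]
board 0.68 327 228 [ 523. -113.   18.]
slab 0.57 315 42 [523.  34.  25.]
29253 18.840846296872 [ 469.11042461 -208.46839387   10.00357605] [575.73687222 -35.96705459  21.59877892]
((520.798828125, -123.31620788574219), (169.63954162597656, 99.55167388916016), 86.36129760742188)
-210 [504.6 526.6] 84
-195 [504.6 527.5] 446
-180 [505.8 528.6] 414
-165 [506.4 529.1] 386
-150 [470.4 567.6] 1552
-135 [471.4 568.3] 1473
-120 [472.2 569.7] 1390
-105 [473.3 570.3] 1308
-90 [474.  571.2] 1241
-75 [475.2 572.3] 1174
-60 [476.1 573.5] 1127
-45 [477.2 574.4] 1027
```

View pics/wrist1.png

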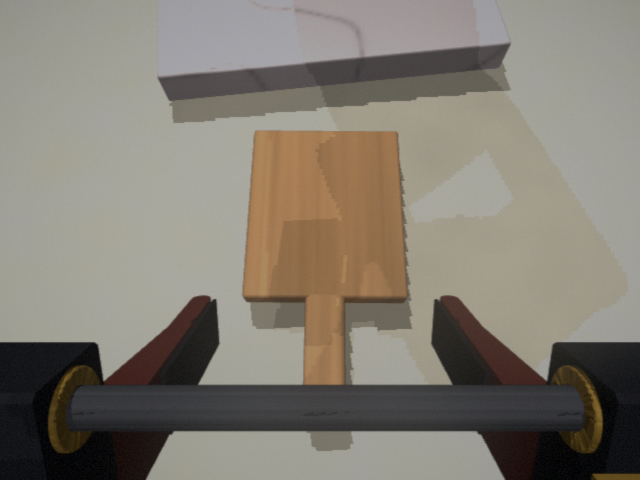

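The wrist view shows the board square in the jaws' span, with its handle around (325,340). The slab's near edge runs from (160,75) to (508,45). Next: the slab edge fit and the descent.

Run:
```python
from h import *
W=np.load('W_wrist.npy');I=cv2.imread('pics/wrist1.png').astype(float)
X,Y,Z=W[...,0],W[...,1],W[...,2]
pts=[]
for x in range(420,660,10):
    m=(abs(X-x)<3)&(Z>22)&(Z<30)&(Y>-10)&(Y<90)
    if m.sum()>3: pts.append((x,np.percentile(Y[m],2)))
pts=np.array(pts);print(pts.round(1).tolist());c=np.polyfit(pts[:,0],pts[:,1],1);print(c,np.degrees(np.arctan(c[0])),np.polyval(c,524))
# free end of board
q=[]
for x in range(485,570,10):
    m=(abs(X-x)<3)&(Z>14)&(Z<24)&(Y<0)&(Y>-100); q.append(np.percentile(Y[m],99))
print(np.round(q,1))
s=now()
a=pose([515.5,-201,24],86.3,35)
print(s[0]-a[0])
rows(interp(s,a,4),0)
```

```text
[[420.0, 8.8], [430.0, 9.4], [440.0, 10.2], [450.0, 10.8], [460.0, 11.5], [470.0, 12.0], [480.0, 12.7], [490.0, 13.4], [500.0, 13.9], [510.0, 14.8], [520.0, 15.5], [530.0, 16.0], [540.0, 16.7], [550.0, 17.5], [560.0, 18.2], [570.0, 18.6], [580.0, 19.3], [590.0, 20.0], [600.0, 20.8], [610.0, 21.2], [620.0, 21.9], [630.0, 22.7], [640.0, 23.4], [650.0, 23.9]]
[  0.06595655 -18.90323212] 3.773566405492177 15.658001295909255
[-37.8 -38.7 -38.6 -39.5 -40.2 -40.7 -41.  -41.6 -42.3]
[-0.72614312  1.41468344 84.65188359]
[{"gripper":0,"tx":-0.0124,"ty":0.0003,"tz":0.0171,"rx":-0.1,"ry":-0,"rz":0},{"gripper":0,"tx":-0.0125,"ty":0.0002,"tz":0.0171,"rx":-0,"ry":-0.1,"rz":0.1},{"gripper":0,"tx":-0.0124,"ty":0.0002,"tz":0.0172,"rx":-0.1,"ry":0,"rz":-0},{"gripper":0,"tx":-0.0124,"ty":0.0003,"tz":0.0171,"rx":-0.1,"ry":-0,"rz":0}]
end [ 509.5 -294.3  157.6] [-1.939 -1.818 -0.612]
```

```bash
python3 -m handwheel '[{"gripper":0,"tx":-0.0124,"ty":0.0003,"tz":0.0171},{"gripper":0,"tx":-0.0125,"ty":0.0002,"tz":0.0171},{"gripper":0,"tx":-0.0124,"ty":0.0002,"tz":0.0172},{"gripper":0,"tx":-0.0124,"ty":0.0003,"tz":0.0171,"rx":-0.2},{"gripper":0}]'
python3 - <<'E'
from h import *
s=now();M=s[1];print('G',s[0]+163*M[:,2],'tip low',s[0][2]+182*M[2,2]-10*abs(M[2,0]))
p=viewer.get_image('scene');save(p,'scene2')
E
```

```text
G [ 514.03261413 -199.30135831  108.81926941] tip low 87.52455042641601$[0]: bad value
```

View pics/scene2.png

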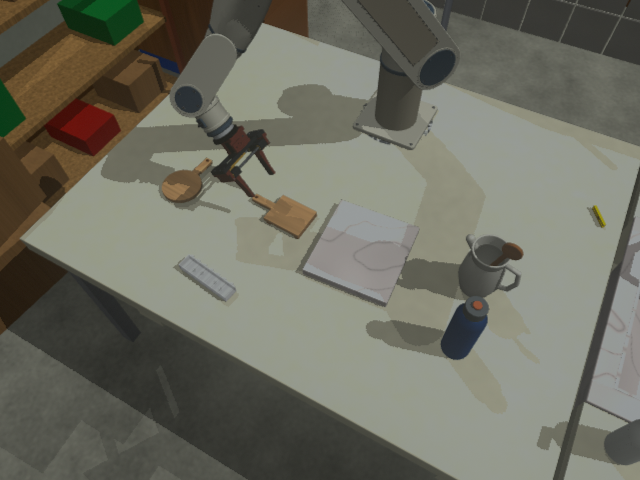

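All keys are needed in each row. The arm hasn't moved, and it is clear of the round board.

```bash
python3 -m handwheel '[{"gripper":0,"tx":-0.0124,"ty":0.0003,"tz":0.0171,"rx":0,"ry":0,"rz":0},{"gripper":0,"tx":-0.0125,"ty":0.0002,"tz":0.0171,"rx":-0.1,"ry":0,"rz":0},{"gripper":0,"tx":-0.0124,"ty":0.0002,"tz":0.0172,"rx":-0.1,"ry":0,"rz":0},{"gripper":0,"tx":-0.0124,"ty":0.0003,"tz":0.0171,"rx":-0.1,"ry":0,"rz":0},{"gripper":0,"tx":0,"ty":0,"tz":0,"rx":0,"ry":0,"rz":0}]'
python3 - <<'E'
from h import *
s=now();M=s[1];print('G',s[0]+163*M[:,2],'tip low',s[0][2]+182*M[2,2]-10*abs(M[2,0]))
E
```

```text
t: 2.58
ee_pos: [508.5, -295.6, 156.8]
orientation: [-1.939, -1.816, -0.615]
ft_force: [0.0, -0.3, 0.2]
width: 87.8
G [ 514.85902983 -201.95389139   23.52872704] tip low 2.2359178924460767
```

```bash
python3 -m handwheel '[{"gripper":1,"tx":0,"ty":0,"tz":0,"rx":0,"ry":0,"rz":0},{"gripper":1,"tx":0,"ty":0,"tz":0,"rx":0,"ry":0,"rz":0},{"gripper":1,"tx":0,"ty":0,"tz":0,"rx":0,"ry":0,"rz":0},{"gripper":1,"tx":0,"ty":0,"tz":0,"rx":0,"ry":0,"rz":0},{"gripper":1,"tx":0,"ty":0,"tz":0,"rx":0,"ry":0,"rz":0},{"gripper":1,"tx":0,"ty":0,"tz":0,"rx":0,"ry":0,"rz":0}]'
python3 - <<'E'
from h import *
o=ctrl.get_obs();p=viewer.get_image('wrist');save(p,'wrist3');W=cloud(p,o);np.save('W_wrist3',W)
E
```

```text
t: 3.32
ee_pos: [509.0, -295.7, 158.9]
orientation: [-1.94, -1.819, -0.616]
ft_force: [0.1, -0.4, -1.0]
width: 30.9
```

View pics/wrist3.png

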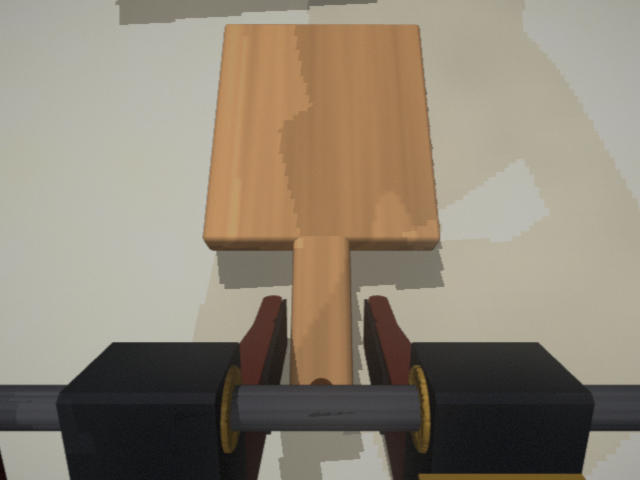

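The pads are nearly on the handle at (320,320). They need a little longer to close.

```bash
python3 -m handwheel '[{"gripper":1,"tx":0,"ty":0,"tz":0,"rx":0,"ry":0,"rz":0},{"gripper":1,"tx":0,"ty":0,"tz":0,"rx":0,"ry":0,"rz":0},{"gripper":1,"tx":0,"ty":0,"tz":0,"rx":0,"ry":0,"rz":0}]'
python3 - <<'E'
from h import *
s=now();o=ctrl.get_obs();p=viewer.get_image('wrist');save(p,'wrist4');W=cloud(p,o)
I=p['image'].astype(float);wood=(I[...,0]-I[...,2])>35
X,Y,Z=W[...,0],W[...,1],W[...,2]
m=wood&(Y>-150)&(Y<-20)&(Z>12)&(Z<27)
P=W[m];A=np.c_[P[:,:2],np.ones(len(P))];print('plane',np.linalg.lstsq(A,P[:,2],rcond=None)[0],np.median(P[:,2]))
r=cv2.minAreaRect(P[:,:2].astype(np.float32));print(r,cv2.boxPoints(r).round(1).tolist())
print('G',s[0]+163*s[1][:,2], o['ft_force'],o['moment'])
E
```

```text
t: 3.75
ee_pos: [509.0, -295.6, 158.8]
orientation: [-1.94, -1.819, -0.616]
ft_force: [-0.9, 0.2, 1.6]
width: 23.8
plane [3.22749109e-04 2.89954777e-04 1.87319184e+01] 18.8762278275549
((523.3052368164062, -95.32886505126953), (114.95768737792969, 99.9257583618164), 86.71074676513672) [[470.1000061035156, -149.8000030517578], [569.9000244140625, -155.60000610351562], [576.5, -40.79999923706055], [476.70001220703125, -35.099998474121094]]
G [ 515.56966305 -202.2456899    25.40758357] [-0.90464839  0.15509553  1.61569829] [-0.21864227  0.02088519  0.13739316]
```

Run:
```python
from h import *
s=now();G=s[0]+163*s[1][:,2]
print('tilt',np.degrees(np.arcsin(np.hypot(*s[1][:2,2]))),'yaw',np.degrees(np.arctan2(s[1][1,2],s[1][0,2])),s[1][:,1])
w=[]
G1=np.array([534.8,-148.6-5,G[2]])
for k in range(1,9):
    N=R.from_rotvec([0,0,np.radians(7.2*k/8)]).as_matrix()@s[1];Gk=G+(G1-G)*k/8
    w.append((Gk-163*N[:,2],N))
rows(w,1,s)
```

```text
tilt 35.061957124633416 yaw 85.9527043084373 [ 0.99784545 -0.06551148  0.00356506]
[{"gripper":1,"tx":0.0051,"ty":0.0035,"tz":0.0036,"rx":0.5,"ry":0,"rz":-0.7},{"gripper":1,"tx":0.0051,"ty":0.0035,"tz":0.0036,"rx":0.5,"ry":0,"rz":-0.8},{"gripper":1,"tx":0.005,"ty":0.0037,"tz":0.0035,"rx":0.6,"ry":0,"rz":-0.7},{"gripper":1,"tx":0.005,"ty":0.0038,"tz":0.0035,"rx":0.5,"ry":0,"rz":-0.7},{"gripper":1,"tx":0.005,"ty":0.0038,"tz":0.0036,"rx":0.5,"ry":0,"rz":-0.8},{"gripper":1,"tx":0.0049,"ty":0.004,"tz":0.0034,"rx":0.5,"ry":0,"rz":-0.7},{"gripper":1,"tx":0.005,"ty":0.004,"tz":0.0035,"rx":0.5,"ry":0,"rz":-0.8},{"gripper":1,"tx":0.0048,"ty":0.0042,"tz":0.0034,"rx":0.5,"ry":0,"rz":-0.7}]
end [ 540.  -247.2  158.8] [-1.809 -1.923 -0.575]
```

```bash
python3 -m handwheel '[{"gripper":1,"tx":0.0051,"ty":0.0035,"tz":0.0036,"rx":0.5,"ry":0,"rz":-0.7},{"gripper":1,"tx":0.0051,"ty":0.0035,"tz":0.0036,"rx":0.5,"ry":0,"rz":-0.8},{"gripper":1,"tx":0.005,"ty":0.0037,"tz":0.0035,"rx":0.6,"ry":0,"rz":-0.7},{"gripper":1,"tx":0.005,"ty":0.0038,"tz":0.0035,"rx":0.5,"ry":0,"rz":-0.7},{"gripper":1,"tx":0.005,"ty":0.0038,"tz":0.0036,"rx":0.5,"ry":0,"rz":-0.8},{"gripper":1,"tx":0.0049,"ty":0.004,"tz":0.0034,"rx":0.5,"ry":0,"rz":-0.7},{"gripper":1,"tx":0.005,"ty":0.004,"tz":0.0035,"rx":0.5,"ry":0,"rz":-0.8},{"gripper":1,"tx":0.0048,"ty":0.0042,"tz":0.0034,"rx":0.5,"ry":0,"rz":-0.7}]'
cat >> h.py <<'E'
def wristboard(n):
    s=now();o=ctrl.get_obs();p=viewer.get_image('wrist');save(p,n);W=cloud(p,o)
    I=p['image'].astype(float);wood=(I[...,0]-I[...,2])>35
    X,Y,Z=W[...,0],W[...,1],W[...,2]
    m=wood&(Y>-98)&(Y<30)&(Z>12)&(Z<27)
    P=W[m];A=np.c_[P[:,:2],np.ones(len(P))];print('plane',np.linalg.lstsq(A,P[:,2],rcond=None)[0],np.median(P[:,2]))
    r=cv2.minAreaRect(P[:,:2].astype(np.float32));print(r,cv2.boxPoints(r).round(1).tolist())
    print('G',s[0]+163*s[1][:,2],'yawzx',s[1][:,1],o['ft_force'],o['moment'])
    m=(~wood)&(Z>22.5)&(Z<30)&(Y<80)&(Y>0)&(X>480)&(X<580)
    if m.sum()>20:
        pts=np.array([(x,np.percentile(Y[m&(abs(X-x)<3)],2)) for x in range(485,576,10) if (m&(abs(X-x)<3)).sum()>3]);print('face',np.polyfit(pts[:,0],pts[:,1],1))
E
python3 - <<'E'
from h import *
wristboard('wrist5')
E
```

```text
t: 4.8
ee_pos: [540.3, -246.8, 158.9]
orientation: [-1.808, -1.924, -0.575]
ft_force: [-1.8, -2.2, 2.0]
width: 23.9
plane [1.13113930e-04 2.94174135e-04 1.88385658e+01] 18.88858951221735
((529.2827758789062, -45.0200080871582), (101.14531707763672, 111.60157012939453), 3.156050205230713) [[475.70001220703125, 7.900000095367432], [481.8999938964844, -103.5], [582.9000244140625, -98.0], [576.7000122070312, 13.5]]
G [ 535.13409584 -153.3596656    25.41771141] yawzx [0.99814147 0.06079851 0.0041413 ] [-1.77737019 -2.20337813  1.98360972] [-0.36710926  0.08367273  0.05495697]
face [  0.06662153 -20.21389006]
```

View pics/wrist5.png

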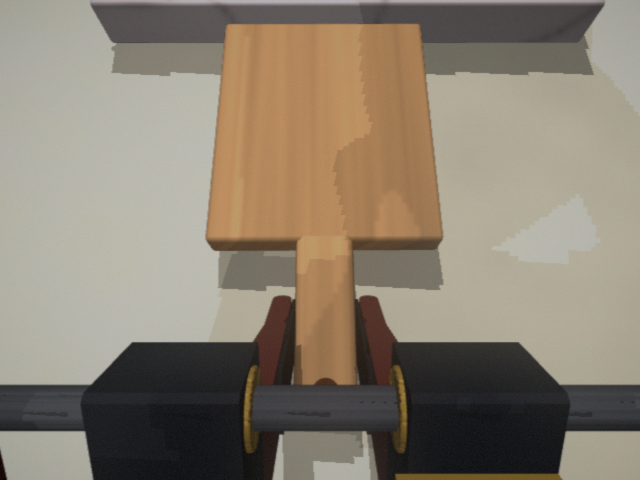

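The blade's end at (325,25) is about 4 mm short of the slab face and close to square. Next I'll push it in gently.

```bash
python3 -m handwheel '[{"gripper":1,"tx":0.001,"ty":0,"tz":0.0007,"rx":0.1,"ry":0,"rz":-0.1},{"gripper":1,"tx":0.001,"ty":0,"tz":0.0007,"rx":0.1,"ry":0,"rz":-0.1},{"gripper":1,"tx":0.0008,"ty":0,"tz":0.0006,"rx":0.1,"ry":0,"rz":-0.2},{"gripper":1,"tx":0.0008,"ty":0,"tz":0.0006,"rx":0,"ry":0,"rz":0}]'
python3 - <<'E'
from h import *
wristboard('wrist6')
E
```

```text
t: 5.35
ee_pos: [539.7, -243.0, 158.9]
orientation: [-1.8, -1.93, -0.572]
ft_force: [0.3, -2.9, 3.0]
width: 23.8
plane [1.30830013e-04 7.22437761e-04 1.88405922e+01] 18.878661234598468
((527.470947265625, -43.98780059814453), (100.09330749511719, 115.48670959472656), 4.3715291023254395) [[473.20001220703125, 9.800000190734863], [482.0, -105.4000015258789], [581.7999877929688, -97.69999694824219], [573.0, 17.399999618530273]]
G [ 533.87551564 -149.6252406    25.38356134] yawzx [0.99765588 0.06830776 0.00409848] [ 0.28647669 -2.88158162  2.96209206] [-0.36176438 -0.07684021 -0.03752211]
face [  0.06663169 -20.07666177]
```

```bash
python3 -m handwheel '[{"gripper":1,"tx":0.001,"ty":0,"tz":0.0007,"rx":0,"ry":0,"rz":0},{"gripper":1,"tx":0.001,"ty":0,"tz":0.0007,"rx":0,"ry":0,"rz":0}]'
python3 - <<'E'
from h import *
wristboard('wrist7')
E
```

```text
t: 5.65
ee_pos: [539.6, -241.3, 159.1]
orientation: [-1.801, -1.933, -0.571]
ft_force: [-3.5, -12.9, 6.3]
width: 23.9
plane [-2.50878624e-05  1.00100232e-03  1.89504305e+01] 18.89760494564024
((527.3541259765625, -42.49106216430664), (101.4737548828125, 117.32263946533203), 3.625884532928467) [[473.0, 12.800000190734863], [480.3999938964844, -104.19999694824219], [581.7000122070312, -97.80000305175781], [574.2999877929688, 19.299999237060547]]
G [ 533.77663638 -148.23333975   25.38877856] yawzx [0.99761705 0.06884445 0.00454647] [ -3.53304799 -12.94862431   6.28283029] [-1.33471604  0.40439248  0.35427222]
face [  0.06454696 -19.03617377]
```

It is butted against the face: −13 N along y. Next is the stand-up path, with the free end's top corner following the slab face and its foot on the ledge.

```bash
cat > stand.py <<'E'
from h import *
import sys
yaw=93.8;u=np.array([np.cos(np.radians(yaw)),np.sin(np.radians(yaw)),0]);k=np.array([0,0,1.]);n=np.cross(k,u)*1.0 # k x u = left
n=np.cross(u,k); n=-n  # want n x u = -k
assert np.allclose(np.cross(n,u),-k)
G0=np.array([533.78,-148.23,25.4]);f=164.5
M0=R.from_rotvec([-1.801,-1.933,-.571]).as_matrix()
def wp(phi,m=1.0,mz=0.0):
    a=np.radians(phi);xh=np.array([np.cos(a),-np.sin(a)]);zh=np.array([np.sin(a),np.cos(a)])
    O=np.array([f-19*np.sin(a)-m,mz]);g=O-164.5*xh+25.4*zh
    G=G0+u*g[0]+k*(g[1]-25.4)
    N=R.from_rotvec(n*a).as_matrix()@M0
    return G-163*N[:,2],N
E
python3 - <<'E'
from stand import *
s=rows([wp(p) for p in np.linspace(0,24,9)[1:]],1,(now()[0],now()[1]))
s=rows([wp(p) for p in np.linspace(24,90,25)[1:]],1,s)
E
```

```text
[{"gripper":1,"tx":0.0131,"ty":0.0001,"tz":-0.0071,"rx":0,"ry":-3,"rz":-0},{"gripper":1,"tx":0.0138,"ty":0,"tz":-0.0064,"rx":0,"ry":-3,"rz":-0},{"gripper":1,"tx":0.0139,"ty":0.0001,"tz":-0.0064,"rx":0,"ry":-3,"rz":-0},{"gripper":1,"tx":0.0138,"ty":0.0001,"tz":-0.0064,"rx":0.1,"ry":-3,"rz":-0.1},{"gripper":1,"tx":0.0138,"ty":0.0001,"tz":-0.0063,"rx":-0,"ry":-3,"rz":0},{"gripper":1,"tx":0.0139,"ty":0.0001,"tz":-0.0062,"rx":-0,"ry":-3,"rz":0},{"gripper":1,"tx":0.0138,"ty":0.0001,"tz":-0.0062,"rx":0,"ry":-3,"rz":0},{"gripper":1,"tx":0.0138,"ty":0.0001,"tz":-0.0061,"rx":0,"ry":-3,"rz":0}]
end [ 534.4 -163.1  250.1] [-2.043 -2.195 -0.199]
[{"gripper":1,"tx":0.0126,"ty":0.0001,"tz":-0.0057,"rx":0,"ry":-2.7,"rz":0},{"gripper":1,"tx":0.0127,"ty":0,"tz":-0.0055,"rx":0,"ry":-2.8,"rz":0},{"gripper":1,"tx":0.0127,"ty":0.0001,"tz":-0.0056,"rx":0.1,"ry":-2.7,"rz":-0},{"gripper":1,"tx":0.0127,"ty":0.0001,"tz":-0.0054,"rx":-0,"ry":-2.8,"rz":-0},{"gripper":1,"tx":0.0128,"ty":0.0001,"tz":-0.0055,"rx":-0,"ry":-2.7,"rz":-0},{"gripper":1,"tx":0.0127,"ty":0,"tz":-0.0054,"rx":0,"ry":-2.8,"rz":-0},{"gripper"
[... 696 characters left out ...]
y":0.0001,"tz":-0.0053,"rx":0,"ry":-2.8,"rz":0}]
[{"gripper":1,"tx":0.0132,"ty":0,"tz":-0.0052,"rx":0.1,"ry":-2.7,"rz":0},{"gripper":1,"tx":0.0132,"ty":0.0001,"tz":-0.0053,"rx":-0,"ry":-2.8,"rz":-0},{"gripper":1,"tx":0.0133,"ty":0.0001,"tz":-0.0053,"rx":-0,"ry":-2.7,"rz":-0},{"gripper":1,"tx":0.0133,"ty":0.0001,"tz":-0.0054,"rx":0,"ry":-2.8,"rz":-0},{"gripper":1,"tx":0.0134,"ty":0.0001,"tz":-0.0053,"rx":0,"ry":-2.7,"rz":-0},{"gripper":1,"tx":0.0134,"ty":0,"tz":-0.0054,"rx":0,"ry":-2.8,"rz":-0},{"gripper":1,"tx":0.0134,"ty":0.0001,"tz":-0.0054,"rx":0,"ry":-2.7,"rz":-0},{"gripper":1,"tx":0.0135,"ty":0.0001,"tz":-0.0054,"rx":0.1,"ry":-2.8,"rz":-0}]
end [513.3 154.7 257.7] [ 1.574  1.691 -0.824]
```

```bash
python3 -m handwheel '[{"gripper":1,"tx":0.0125,"ty":0.0001,"tz":-0.0073,"rx":0,"ry":-3,"rz":0},{"gripper":1,"tx":0.0137,"ty":0,"tz":-0.0065,"rx":0,"ry":-3,"rz":0},{"gripper":1,"tx":0.0139,"ty":0.0001,"tz":-0.0064,"rx":0,"ry":-3,"rz":0},{"gripper":1,"tx":0.0138,"ty":0.0001,"tz":-0.0064,"rx":0,"ry":-3,"rz":0}]'
python3 - <<'E'
from h import *
wristboard('wrist8');p=viewer.get_image('scene');save(p,'scene8')
from stand import *
q=wp(12);s=now();print('err',s[0]-q[0],np.degrees(R.from_matrix(q[1].T@s[1]).as_rotvec()))
E
```

```text
t: 6.2
ee_pos: [537.0, -206.5, 209.5]
orientation: [-1.927, -2.067, -0.394]
ft_force: [0.2, -0.1, -0.5]
width: 23.7
plane [ 0.01485025 -0.21046934 13.9551106 ] 23.075294194652116
((524.5609130859375, -8.417564392089844), (100.60887908935547, 48.71595001220703), 3.2607319355010986) [[473.0, 13.0], [475.70001220703125, -35.599998474121094], [576.2000122070312, -29.899999618530273], [573.4000244140625, 18.799999237060547]]
G [ 533.14581352 -143.27766957   59.28299128] yawzx [0.99760449 0.06908967 0.00344864] [ 0.1980923  -0.09253242 -0.46377856] [-0.25281698 -0.07142406  0.0589306 ]
face [  0.06677069 -19.78631273]
err [0.05528295 1.2895619  0.97062574] [-0.02651274 -0.00714546 -0.05422337]
```

View pics/scene8.png

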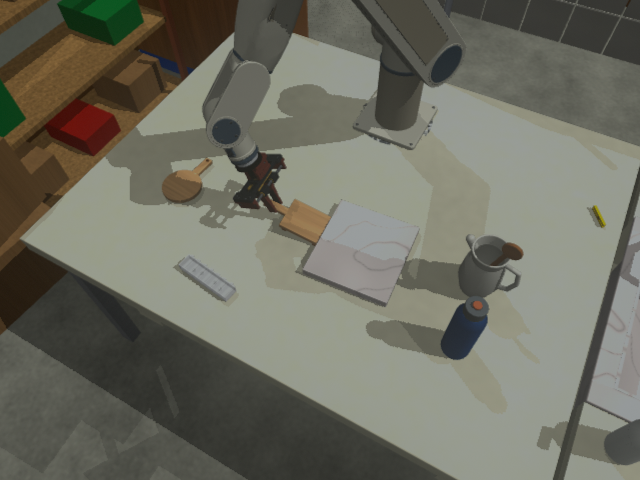

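View pics/wrist8.png

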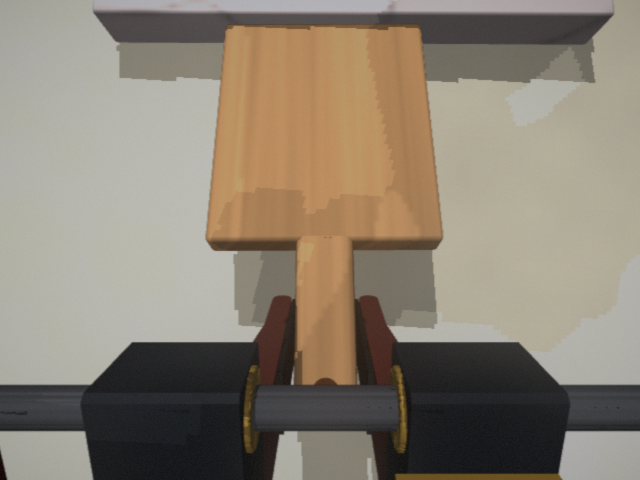

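The handle end is lifting cleanly (slope 12°), the blade's end stays at the slab edge, and there are no forces. I'll continue.

Run:
```python
from stand import *
s=rows([wp(p) for p in np.linspace(12,90,25)[1:]],1,now())
```

```text
[{"gripper":1,"tx":0.0134,"ty":-0,"tz":-0.0064,"rx":0,"ry":-3.2,"rz":0},{"gripper":1,"tx":0.015,"ty":0.0001,"tz":-0.0067,"rx":0.1,"ry":-3.3,"rz":0},{"gripper":1,"tx":0.015,"ty":0.0001,"tz":-0.0067,"rx":-0,"ry":-3.2,"rz":0},{"gripper":1,"tx":0.015,"ty":0.0001,"tz":-0.0066,"rx":0,"ry":-3.3,"rz":0},{"gripper":1,"tx":0.015,"ty":0.0001,"tz":-0.0065,"rx":0,"ry":-3.2,"rz":0},{"gripper":1,"tx":0.015,"ty":0.0001,"tz":-0.0065,"rx":0,"ry":-3.3,"rz":0},{"gripper":1,"tx":0.0151,"ty":0.0001,"tz":-0.0064,"rx":0.1,"ry":-3.2,"rz":-0},{"gripper":1,"tx":0.015,"ty":0,"tz":-0.0064,"rx":-0,"ry":-3.3,"rz":-0}]
[{"gripper":1,"tx":0.0152,"ty":0.0001,"tz":-0.0063,"rx":-0,"ry":-3.2,"rz":-0},{"gripper":1,"tx":0.0151,"ty":0.0001,"tz":-0.0063,"rx":0,"ry":-3.3,"rz":-0},{"gripper":1,"tx":0.0152,"ty":0.0001,"tz":-0.0063,"rx":0,"ry":-3.2,"rz":-0},{"gripper":1,"tx":0.0153,"ty":0.0001,"tz":-0.0062,"rx":0,"ry":-3.3,"rz":-0},{"gripper":1,"tx":0.0153,"ty":0.0001,"tz":-0.0062,"rx":0,"ry":-3.2,"rz":-0},{"gripper":1,"tx":0.0154,"ty":0.0001,"tz":-0.0062,"rx":0.1,"ry":-3.3,"rz":-0.1},{"gripper":1,"tx":0.0155,"ty":0.0001,"tz":-0.0061,"rx":-0,"ry":-3.2,"rz":0},{"gripper":1,"tx":0.0155,"ty":0.0001,"tz":-0.0062,"rx":-0,"ry":-3.3,"rz":0}]
[{"gripper":1,"tx":0.0155,"ty":0.0001,"tz":-0.0061,"rx":0,"ry":-3.2,"rz":0},{"gripper":1,"tx":0.0156,"ty":0.0001,"tz":-0.0062,"rx":0,"ry":-3.3,"rz":0},{"gripper":1,"tx":0.0157,"ty":0.0001,"tz":-0.0062,"rx":0.1,"ry":-3.2,"rz":0},{"gripper":1,"tx":0.0158,"ty":0.0001,"tz":-0.0062,"rx":-0,"ry":-3.3,"rz":-0},{"gripper":1,"tx":0.0158,"ty":0.0001,"tz":-0.0062,"rx":-0,"ry":-3.2,"rz":-0},{"gripper":1,"tx":0.0158,"ty":0,"tz":-0.0063,"rx":0,"ry":-3.3,"rz":-0},{"gripper":1,"tx":0.0159,"ty":0.0001,"tz":-0.0063,"rx":0,"ry":-3.2,"rz":-0},{"gripper":1,"tx":0.0159,"ty":0.0001,"tz":-0.0063,"rx":0,"ry":-3.3,"rz":-0}]
end [513.2 154.6 257.7] [ 1.573  1.691 -0.823]
```

```bash
python3 -m handwheel '[{"gripper":1,"tx":0.0134,"ty":0,"tz":-0.0064,"rx":0,"ry":-3.2,"rz":0},{"gripper":1,"tx":0.015,"ty":0.0001,"tz":-0.0067,"rx":0.1,"ry":-3.3,"rz":0},{"gripper":1,"tx":0.015,"ty":0.0001,"tz":-0.0067,"rx":0,"ry":-3.2,"rz":0},{"gripper":1,"tx":0.015,"ty":0.0001,"tz":-0.0066,"rx":0,"ry":-3.3,"rz":0},{"gripper":1,"tx":0.015,"ty":0.0001,"tz":-0.0065,"rx":0,"ry":-3.2,"rz":0},{"gripper":1,"tx":0.015,"ty":0.0001,"tz":-0.0065,"rx":0,"ry":-3.3,"rz":0},{"gripper":1,"tx":0.0151,"ty":0.0001,"tz":-0.0064,"rx":0,"ry":-3.2,"rz":0},{"gripper":1,"tx":0.015,"ty":0,"tz":-0.0064,"rx":0,"ry":-3.3,"rz":0}]'
python3 -m handwheel '[{"gripper":1,"tx":0.0152,"ty":0.0001,"tz":-0.0063,"rx":0,"ry":-3.2,"rz":0},{"gripper":1,"tx":0.0151,"ty":0.0001,"tz":-0.0063,"rx":0,"ry":-3.3,"rz":0},{"gripper":1,"tx":0.0152,"ty":0.0001,"tz":-0.0063,"rx":0,"ry":-3.2,"rz":0},{"gripper":1,"tx":0.0153,"ty":0.0001,"tz":-0.0062,"rx":0,"ry":-3.3,"rz":0},{"gripper":1,"tx":0.0153,"ty":0.0001,"tz":-0.0062,"rx":0,"ry":-3.2,"rz":0},{"gripper":1,"tx":0.0154,"ty":0.0001,"tz":-0.0062,"rx":0,"ry":-3.3,"rz":0}]'
python3 - <<'E'
from stand import *
q=wp(57.5);s=now();print('err',s[0]-q[0],np.degrees(R.from_matrix(q[1].T@s[1]).as_rotvec()),ctrl.get_obs()['qpos'])
p=viewer.get_image('side');save(p,'side9')
s=rows([wp(x) for x in np.linspace(57.5,90,11)[1:]],1,s)
E
```

```text
t: 7.3
ee_pos: [530.2, -102.4, 282.8]
orientation: [2.117, 2.268, -0.055]
ft_force: [0.9, 0.7, 0.2]
width: 23.7
t: 8.05
ee_pos: [524.1, -6.1, 301.8]
orientation: [1.93, 2.067, -0.384]
ft_force: [-0.0, 0.7, -0.8]
width: 23.4
err [ 0.21251915 -0.75616199 -1.06304388] [0.02603452 0.07211766 0.18976057] [ 0.05902119  0.44076103  1.93062437 -0.53992873  0.8416838   0.36938686]
[{"gripper":1,"tx":0.0157,"ty":-0.0001,"tz":-0.0074,"rx":-0,"ry":-3.3,"rz":-0.2},{"gripper":1,"tx":0.0155,"ty":0.0001,"tz":-0.0062,"rx":0,"ry":-3.3,"rz":-0},{"gripper":1,"tx":0.0156,"ty":0.0001,"tz":-0.0062,"rx":0,"ry":-3.2,"rz":-0},{"gripper":1,"tx":0.0156,"ty":0.0001,"tz":-0.0061,"rx":0,"ry":-3.3,"rz":-0},{"gripper":1,"tx":0.0157,"ty":0.0001,"tz":-0.0062,"rx":0,"ry":-3.2,"rz":-0},{"gripper":1,"tx":0.0157,"ty":0,"tz":-0.0062,"rx":0.1,"ry":-3.3,"rz":-0},{"gripper":1,"tx":0.0158,"ty":0.0001,"tz":-0.0063,"rx":-0,"ry":-3.2,"rz":-0},{"gripper":1,"tx":0.0159,"ty":0.0001,"tz":-0.0062,"rx":-0,"ry":-3.3,"rz":-0.1}]
[{"gripper":1,"tx":0.0159,"ty":0.0001,"tz":-0.0064,"rx":0,"ry":-3.2,"rz":0},{"gripper":1,"tx":0.0159,"ty":0.0001,"tz":-0.0063,"rx":0,"ry":-3.3,"rz":0}]
end [513.2 154.7 257.7] [ 1.572  1.692 -0.824]
```

View pics/side9.png

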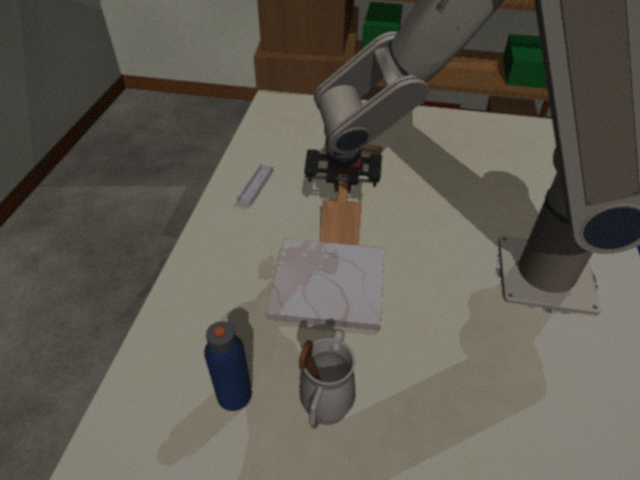

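The side view shows the board at about 57°, with its end at the slab edge (340,242). It's tracking well, so I'll go on to upright.

```bash
python3 -m handwheel '[{"gripper":1,"tx":0.0157,"ty":0,"tz":-0.0072,"rx":0,"ry":-3.3,"rz":0},{"gripper":1,"tx":0.0155,"ty":0.0001,"tz":-0.0062,"rx":0,"ry":-3.3,"rz":0},{"gripper":1,"tx":0.0156,"ty":0.0001,"tz":-0.0062,"rx":0,"ry":-3.2,"rz":0},{"gripper":1,"tx":0.0156,"ty":0.0001,"tz":-0.0061,"rx":0,"ry":-3.3,"rz":0},{"gripper":1,"tx":0.0157,"ty":0.0001,"tz":-0.0062,"rx":0,"ry":-3.2,"rz":0},{"gripper":1,"tx":0.0157,"ty":0,"tz":-0.0062,"rx":0,"ry":-3.3,"rz":0},{"gripper":1,"tx":0.0158,"ty":0.0001,"tz":-0.0063,"rx":0,"ry":-3.2,"rz":0}]'
python3 - <<'E'
from stand import *
q=wp(57.5+22.8);s=now();print('err',s[0]-q[0],np.degrees(R.from_matrix(q[1].T@s[1]).as_rotvec()),ctrl.get_obs()['qpos'])
p=viewer.get_image('side');save(p,'side10');np.save('Ws',cloud(p))
o=ctrl.get_obs();p=viewer.get_image('wrist');save(p,'wrist10')
s=rows([wp(x) for x in [83.6,86.8,90]],1,s)
E
```

```text
t: 8.98
ee_pos: [516.7, 108.6, 280.5]
orientation: [1.688, 1.807, -0.704]
ft_force: [0.3, 0.3, -3.1]
width: 23.8
err [ 0.45585562 -0.76186892 -0.31234976] [0.06146971 0.11561413 0.20945201] [ 0.35014625  0.55276989  1.89090668 -0.84688874  1.14635506  0.82649785]
[{"gripper":1,"tx":0.0164,"ty":-0.0004,"tz":-0.0071,"rx":-0.1,"ry":-3.4,"rz":-0.2},{"gripper":1,"tx":0.0157,"ty":0.0001,"tz":-0.0062,"rx":0.1,"ry":-3.2,"rz":-0},{"gripper":1,"tx":0.0157,"ty":0.0001,"tz":-0.0063,"rx":-0,"ry":-3.2,"rz":-0}]
end [513.3 154.7 257.7] [ 1.574  1.691 -0.824]
```

View pics/side10.png

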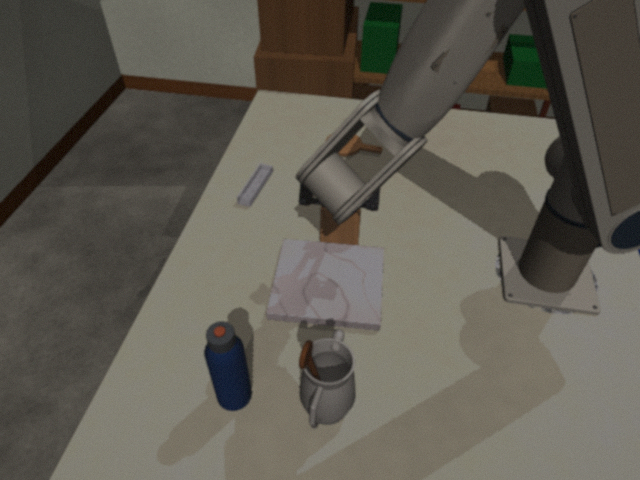

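View pics/wrist10.png

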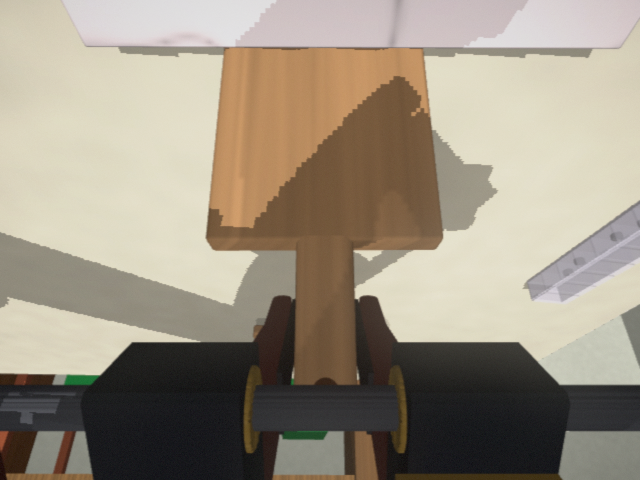

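The wrist view shows the blade's end tucked behind the slab edge line (row ~47). Now the last 10°.

```bash
python3 -m handwheel '[{"gripper":1,"tx":0.0162,"ty":0,"tz":-0.0066,"rx":0,"ry":-3.4,"rz":0},{"gripper":1,"tx":0.0157,"ty":0.0001,"tz":-0.0062,"rx":0,"ry":-3.2,"rz":0},{"gripper":1,"tx":0.0157,"ty":0.0001,"tz":-0.0063,"rx":0,"ry":-3.2,"rz":0},{"gripper":1,"tx":0,"ty":0,"tz":0,"rx":0,"ry":0,"rz":0}]'
cat > vert.py <<'E'
from stand import *
def vert(n):
    q=wp(90);s=now();print('err',s[0]-q[0],np.degrees(R.from_matrix(q[1].T@s[1]).as_rotvec()))
    o=ctrl.get_obs();print(o['ft_force'],o['moment'],o['qpos'])
    p=viewer.get_image('wrist');save(p,n);W=cloud(p,o)
    I=p['image'].astype(float)
    m=np.zeros((480,640),bool);m[70:235,235:415]=1
    m&=(I[...,0]-I[...,2])>20
    P=W[m];P=P[np.isfinite(P).all(1)];c=P.mean(0);U,S,V=np.linalg.svd((P-c)[::7],full_matrices=False);nn=V[2]*np.sign(V[2][1])
    print('normal',nn,'pitch past flat',90+np.degrees(np.arcsin(-nn[2])),'yaw',np.degrees(np.arctan2(nn[1],nn[0])),'res',S[2]/len(P[::7])**.5)
    X,Y,Z=W[...,0],W[...,1],W[...,2]
    # plane y at x=526 at heights
    for z in (25,100):
        print('plane y at z',z,c[1]-((526-c[0])*nn[0]+(z-c[2])*nn[2])/nn[1])
    print('z range',np.percentile(P[:,2],[0.5,99.5]),'grasp',s[0]+163*s[1][:,2])
    f=(Z>22)&(Z<30)&(Y>5)&(Y<80)&(X>475)&(X<580)
    if f.sum()>30:
        pts=np.array([(x,np.percentile(Y[f&(abs(X-x)<3)],2)) for x in range(480,576,8) if (f&(abs(X-x)<3)).sum()>3]);cc=np.polyfit(pts[:,0],pts[:,1],1);print('face',cc,np.polyval(cc,526),np.nanmedian(Z[f]))
E
python3 -c "
from vert import *
vert('wrist11')"
```

```text
t: 9.57
ee_pos: [514.1, 154.1, 257.4]
orientation: [1.577, 1.691, -0.821]
ft_force: [0.0, 0.3, -2.1]
width: 23.8
err [ 0.79529351 -0.61514765 -0.33536092] [0.00530808 0.13987065 0.16840988]
[ 0.04532308  0.26811636 -2.11586112] [ 0.68098406 -0.03826312  0.01562621] [ 0.45048122  0.64153407  1.84997292 -0.91073582  1.29494068  0.94677584]
normal [-6.58510709e-02  9.97829455e-01 -1.25231192e-04] pitch past flat 90.00717521881212 yaw 93.77572064618568 res 0.5491036870562958
plane y at z 25 15.497495254830723
plane y at z 100 15.506908025111642
z range [ 31.86727716 117.72496644] grasp [523.28374335  20.90762815 163.83852397]
face [  0.06772297 -20.72038435] 14.901896416568682 24.793818633959944
```

View pics/wrist11.png

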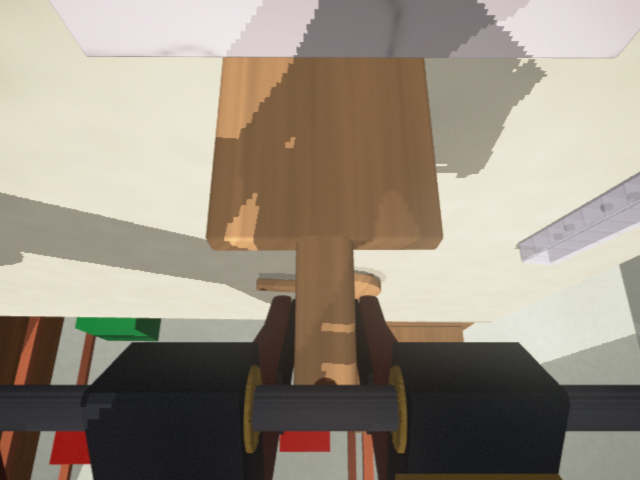

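It is exactly upright (90.0°, yaw 93.8°), with the plain face at the slab face. The force reading suggests it is just hanging, so I'll lower it until the ledge carries it.

```bash
python3 -m handwheel '[{"gripper":1,"tx":0.0004,"ty":0,"tz":0.0003,"rx":0,"ry":0,"rz":0},{"gripper":1,"tx":0.0004,"ty":0,"tz":0.0003,"rx":0,"ry":0,"rz":0},{"gripper":1,"tx":0,"ty":0,"tz":0,"rx":0,"ry":0,"rz":0}]'
python3 -m handwheel '[{"gripper":1,"tx":0.0004,"ty":0,"tz":0.0003,"rx":0,"ry":0,"rz":0},{"gripper":1,"tx":0,"ty":0,"tz":0,"rx":0,"ry":0,"rz":0}]'
```

```text
t: 10.0
ee_pos: [514.3, 153.7, 257.5]
orientation: [1.578, 1.687, -0.819]
ft_force: [-0.1, -0.4, -1.1]
width: 23.8
t: 10.25
ee_pos: [514.3, 154.0, 256.7]
orientation: [1.577, 1.688, -0.82]
ft_force: [0.7, -0.9, -2.3]
width: 23.7
```

```bash
python3 -m handwheel '[{"gripper":1,"tx":0.0007,"ty":0,"tz":0.0005,"rx":0,"ry":0,"rz":0},{"gripper":1,"tx":0,"ty":0,"tz":0,"rx":0,"ry":0,"rz":0}]'
python3 -m handwheel '[{"gripper":1,"tx":0.0007,"ty":0,"tz":0.0005,"rx":0,"ry":0,"rz":0},{"gripper":1,"tx":0,"ty":0,"tz":0,"rx":0,"ry":0,"rz":0}]'
```

```text
t: 10.5
ee_pos: [514.2, 154.0, 256.4]
orientation: [1.576, 1.686, -0.821]
ft_force: [-0.8, 0.4, 5.2]
width: 23.6
t: 10.75
ee_pos: [514.2, 154.0, 256.1]
orientation: [1.575, 1.685, -0.822]
ft_force: [-3.8, 1.4, 10.6]
width: 23.8
```

Firm contact with the ledge. I'll ease off slightly, then check the plane before releasing.

```bash
python3 -m handwheel '[{"gripper":1,"tx":-0.0006,"ty":0,"tz":-0.0004,"rx":0,"ry":0,"rz":0},{"gripper":1,"tx":0,"ty":0,"tz":0,"rx":0,"ry":0,"rz":0}]'
python3 -c "
from vert import *
vert('wrist12')"
```

```text
t: 11.0
ee_pos: [514.2, 154.0, 256.4]
orientation: [1.576, 1.686, -0.821]
ft_force: [-1.8, 0.7, 6.5]
width: 23.7
err [ 0.92462634 -0.718338   -1.33170699] [-0.0539038  -0.04644614  0.33675993]
[-1.77879823  0.73418563  6.47599954] [-0.3773502   0.10942969 -0.28502512] [ 0.4506933   0.64388222  1.84997728 -0.91396109  1.29563933  0.95250235]
normal [-6.60195085e-02  9.97818013e-01 -7.98424460e-04] pitch past flat 90.04574635667238 yaw 93.78539363558396 res 0.5536475416705476
plane y at z 25 14.992968478904631
plane y at z 100 15.052981260507662
z range [ 31.68128781 117.24603995] grasp [523.60295622  20.51350435 163.27669459]
face [  0.06581494 -20.20621104] 14.4124489604914 24.785773174044778
```

```bash
python3 -m handwheel '[{"gripper":0.3,"tx":0,"ty":0,"tz":0,"rx":0,"ry":0,"rz":0},{"gripper":0.3,"tx":0,"ty":0,"tz":0,"rx":0,"ry":0,"rz":0},{"gripper":0.3,"tx":0,"ty":0,"tz":0,"rx":0,"ry":0,"rz":0},{"gripper":0.3,"tx":0,"ty":0,"tz":0,"rx":0,"ry":0,"rz":0}]'
python3 -c "
from vert import *
vert('wrist13')"
```

```text
t: 11.55
ee_pos: [514.3, 154.0, 255.6]
orientation: [1.577, 1.688, -0.82]
ft_force: [-0.8, 0.1, 0.3]
width: 59.6
err [ 1.01885576 -0.68852411 -2.0908149 ] [-0.06144232  0.04493544  0.30607052]
[-0.78794002  0.08588861  0.29507725] [ 0.36194506 -0.00748335  0.04850974] [ 0.45048921  0.64494085  1.8499335  -0.91347672  1.29354819  0.95249178]
normal [-6.53594045e-02  9.97861740e-01  3.10620954e-04] pitch past flat 89.98220273003984 yaw 93.74748956909146 res 0.5580550990567962
plane y at z 25 14.998164605356394
plane y at z 100 14.974818112955134
z range [ 30.25699178 116.10251464] grasp [523.7081288   20.6931599  162.30429146]
face [  0.06397668 -19.27050806] 14.381225445156701 24.787980787193817
```

View pics/wrist13.png

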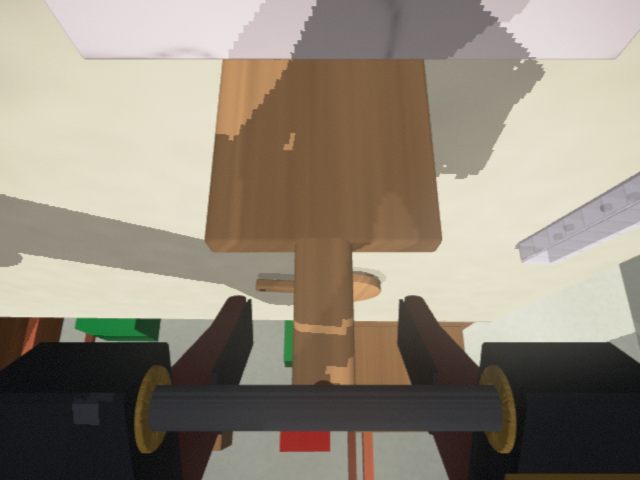

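The board stands free, exactly upright and unmoved, with the handle at column 323 between the open fingers. Now I'll swing the open gripper over the top to the other side, around the handle.

Run:
```python
from stand import *
s=now();print('tilt',np.degrees(np.arcsin(s[1][:,2]@u)),s[1][:,1])
w=[]
N=22
for k_ in range(1,N+1):
    a=k_/N;t=-55+125*a
    C=np.array([524.3,8.0,154+6*a]);M=rot(93.8,t);G=C-16*M[:,2];w.append((G-163*M[:,2],M))
rows(w,0.3,s)
```

```text
tilt -55.075021885196385 [0.99761751 0.06895399 0.00215855]
[{"gripper":0.3,"tx":-0.0186,"ty":0.0003,"tz":-0.0001,"rx":0.2,"ry":5.8,"rz":-0},{"gripper":0.3,"tx":-0.018,"ty":0,"tz":0.0007,"rx":-0,"ry":5.6,"rz":-0},{"gripper":0.3,"tx":-0.0179,"ty":0,"tz":0.0007,"rx":-0,"ry":5.7,"rz":-0},{"gripper":0.3,"tx":-0.0179,"ty":0,"tz":0.0007,"rx":-0,"ry":5.7,"rz":-0},{"gripper":0.3,"tx":-0.0178,"ty":0,"tz":0.0006,"rx":-0,"ry":5.7,"rz":-0},{"gripper":0.3,"tx":-0.0179,"ty":0,"tz":0.0007,"rx":-0,"ry":5.7,"rz":-0},{"gripper":0.3,"tx":-0.0178,"ty":0,"tz":0.0006,"rx":-0,"ry":5.6,"rz":-0},{"gripper":0.3,"tx":-0.0178,"ty":0,"tz":0.0006,"rx":0,"ry":5.7,"rz":-0}]
[{"gripper":0.3,"tx":-0.0177,"ty":0,"tz":0.0006,"rx":0,"ry":5.7,"rz":-0},{"gripper":0.3,"tx":-0.0178,"ty":0,"tz":0.0006,"rx":0,"ry":5.7,"rz":-0},{"gripper":0.3,"tx":-0.0177,"ty":0,"tz":0.0006,"rx":0,"ry":5.7,"rz":-0},{"gripper":0.3,"tx":-0.0177,"ty":0,"tz":0.0006,"rx":0,"ry":5.7,"rz":-0},{"gripper":0.3,"tx":-0.0177,"ty":0,"tz":0.0006,"rx":0,"ry":5.6,"rz":-0},{"gripper":0.3,"tx":-0.0176,"ty":0,"tz":0.0007,"rx":0,"ry":5.7,"rz":-0},{"gripper":0.3,"tx":-0.0176,"ty":0,"tz":0.0006,"rx":0,"ry":5.7,"rz":-0},{"gripper":0.3,"tx":-0.0176,"ty":0.0001,"tz":0.0007,"rx":0,"ry":5.7,"rz":-0}]
[{"gripper":0.3,"tx":-0.0175,"ty":-0,"tz":0.0006,"rx":0,"ry":5.7,"rz":-0},{"gripper":0.3,"tx":-0.0176,"ty":-0,"tz":0.0007,"rx":0,"ry":5.6,"rz":-0},{"gripper":0.3,"tx":-0.0175,"ty":-0,"tz":0.0007,"rx":0,"ry":5.7,"rz":-0},{"gripper":0.3,"tx":-0.0175,"ty":-0,"tz":0.0007,"rx":0,"ry":5.7,"rz":-0},{"gripper":0.3,"tx":-0.0175,"ty":-0,"tz":0.0008,"rx":0,"ry":5.7,"rz":-0},{"gripper":0.3,"tx":-0.0175,"ty":-0,"tz":0.0007,"rx":0,"ry":5.7,"rz":-0}]
end [ 535.5 -159.9  221.2] [-1.403 -1.5   -0.983]
```

```bash
python3 -m handwheel '[{"gripper":0.3,"tx":-0.0186,"ty":0.0003,"tz":0,"rx":0.2,"ry":5.8,"rz":0},{"gripper":0.3,"tx":-0.018,"ty":0,"tz":0.0007,"rx":0,"ry":5.6,"rz":0},{"gripper":0.3,"tx":-0.0179,"ty":0,"tz":0.0007,"rx":0,"ry":5.7,"rz":0},{"gripper":0.3,"tx":-0.0179,"ty":0,"tz":0.0007,"rx":0,"ry":5.7,"rz":0},{"gripper":0.3,"tx":-0.0178,"ty":0,"tz":0.0006,"rx":0,"ry":5.7,"rz":0},{"gripper":0.3,"tx":-0.0179,"ty":0,"tz":0.0007,"rx":0,"ry":5.7,"rz":0},{"gripper":0.3,"tx":-0.0178,"ty":0,"tz":0.0006,"rx":0,"ry":5.6,"rz":0},{"gripper":0.3,"tx":-0.0178,"ty":0,"tz":0.0006,"rx":0,"ry":5.7,"rz":0}]'
python3 -m handwheel '[{"gripper":0.3,"tx":-0.0177,"ty":0,"tz":0.0006,"rx":0,"ry":5.7,"rz":0},{"gripper":0.3,"tx":-0.0178,"ty":0,"tz":0.0006,"rx":0,"ry":5.7,"rz":0}]'
python3 - <<'E'
from stand import *
s=now();M=s[1];print('tilt',np.degrees(np.arcsin(M[:,2]@u)),M[:,1],'C',s[0]+179*M[:,2],ctrl.get_obs()['qpos'])
E
```

```text
t: 12.6
ee_pos: [522.2, 37.0, 333.2]
orientation: [2.061, 2.203, -0.168]
ft_force: [0.5, -0.1, 0.0]
width: 61.3
t: 12.85
ee_pos: [524.6, 1.7, 336.0]
orientation: [-2.129, -2.276, -0.038]
ft_force: [-0.6, -0.4, -0.1]
width: 61.3
tilt 2.0034676498960793 [9.97793559e-01 6.63861353e-02 9.46220889e-04] C [524.32922647   7.92055221 157.14360739] [-0.02800584  0.3733302   1.90201489  0.04570202  0.86911939 -0.12401115]
```

Exactly on the path. Continuing.

```bash
python3 -m handwheel '[{"gripper":0.3,"tx":-0.0177,"ty":0,"tz":0.0006,"rx":0,"ry":5.7,"rz":0},{"gripper":0.3,"tx":-0.0177,"ty":0,"tz":0.0006,"rx":0,"ry":5.7,"rz":0},{"gripper":0.3,"tx":-0.0177,"ty":0,"tz":0.0006,"rx":0,"ry":5.6,"rz":0},{"gripper":0.3,"tx":-0.0176,"ty":0,"tz":0.0007,"rx":0,"ry":5.7,"rz":0},{"gripper":0.3,"tx":-0.0176,"ty":0,"tz":0.0006,"rx":0,"ry":5.7,"rz":0},{"gripper":0.3,"tx":-0.0176,"ty":0.0001,"tz":0.0007,"rx":0,"ry":5.7,"rz":0}]'
python3 -m handwheel '[{"gripper":0.3,"tx":-0.0175,"ty":0,"tz":0.0006,"rx":0,"ry":5.7,"rz":0},{"gripper":0.3,"tx":-0.0176,"ty":0,"tz":0.0007,"rx":0,"ry":5.6,"rz":0},{"gripper":0.3,"tx":-0.0175,"ty":0,"tz":0.0007,"rx":0,"ry":5.7,"rz":0},{"gripper":0.3,"tx":-0.0175,"ty":0,"tz":0.0007,"rx":0,"ry":5.7,"rz":0},{"gripper":0.3,"tx":-0.0175,"ty":0,"tz":0.0008,"rx":0,"ry":5.7,"rz":0},{"gripper":0.3,"tx":-0.0175,"ty":0,"tz":0.0007,"rx":0,"ry":5.7,"rz":0}]'
python3 - <<'E'
from stand import *
s=now();M=s[1];print('tilt',np.degrees(np.arcsin(M[:,2]@u)),M[:,1],'C',s[0]+179*M[:,2],ctrl.get_obs()['qpos'])
p=viewer.get_image('wrist');save(p,'wrist14')
p=viewer.get_image('side');save(p,'side14')
E
```

```text
t: 13.6
ee_pos: [531.3, -97.5, 303.3]
orientation: [-1.791, -1.914, -0.585]
ft_force: [-0.3, -0.5, -0.2]
width: 61.6
t: 14.35
ee_pos: [535.5, -160.4, 220.7]
orientation: [-1.402, -1.498, -0.985]
ft_force: [0.1, 0.2, 0.1]
width: 61.2
tilt 70.19053647771545 [9.97824252e-01 6.59282479e-02 4.77971501e-04] C [524.45532597   7.60509048 160.07764881] [-0.49562695  0.79251929  1.74795069  0.92133319  1.57460047 -1.07206933]
```

View pics/wrist14.png

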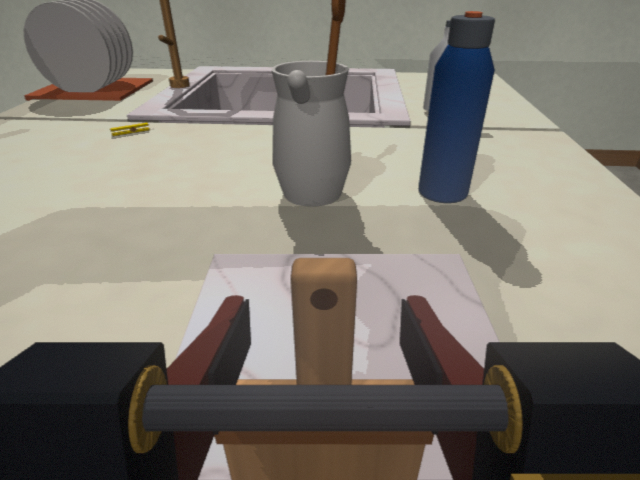

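View pics/side14.png

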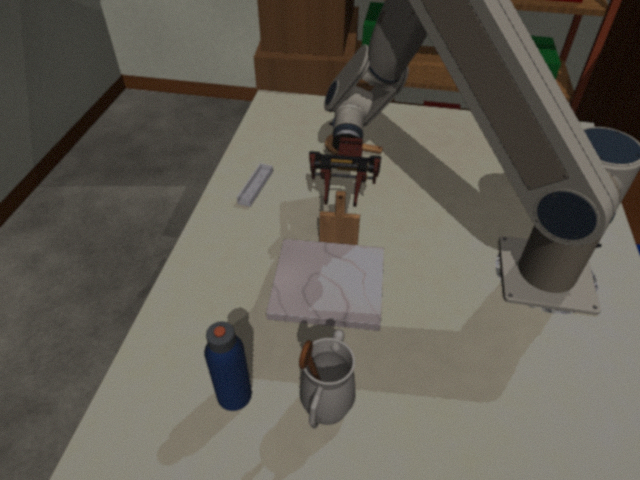

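The board is still standing by itself against the edge, and the handle (column 325, hole at (323,298)) is centred between the fingers. I'll close on it.

```bash
python3 -m handwheel '[{"gripper":1,"tx":0,"ty":0,"tz":0,"rx":0,"ry":0,"rz":0},{"gripper":1,"tx":0,"ty":0,"tz":0,"rx":0,"ry":0,"rz":0},{"gripper":1,"tx":0,"ty":0,"tz":0,"rx":0,"ry":0,"rz":0},{"gripper":1,"tx":0,"ty":0,"tz":0,"rx":0,"ry":0,"rz":0},{"gripper":1,"tx":0,"ty":0,"tz":0,"rx":0,"ry":0,"rz":0},{"gripper":1,"tx":0,"ty":0,"tz":0,"rx":0,"ry":0,"rz":0}]'
cat > tip.py <<'E'
from stand import *
# board standing: plain face at s=0 (y=15 at x=526), pivot edge at (s=0,z=25)
E_=np.array([525.,14.9,0])
def tipw(phi,G0,M0,shift=0,lift=0):
    a=np.radians(phi);g=np.array([(G0-E_)@u,G0[2]-25.]);lat=G0-E_-u*((G0-E_)@u);lat[2]=0
    # rotate about pivot: u-> -k for positive ; k -> u
    s_=g[0]*np.cos(a)+g[1]*np.sin(a);z_=-g[0]*np.sin(a)+g[1]*np.cos(a)
    N=R.from_rotvec(n*a).as_matrix()@M0
    G=E_+lat+u*(s_+shift)+k*(25+z_+lift)
    return G-163*N[:,2],N
E
python3 - <<'E'
from tip import *
s=now();M=s[1];G=s[0]+163*M[:,2];print(G,ctrl.get_obs()['ft_force']);np.save('tip0',np.c_[G,M])
w=[tipw(p,G,M,lift=1.0*min(1,p/15),shift=0) for p in np.linspace(0,90,31)[1:]]
rows(w,1,s)
G9=w[-1][0]+163*w[-1][1][:,2];print('final G',G9)
E
```

```text
t: 15.2
ee_pos: [535.5, -159.9, 221.5]
orientation: [-1.403, -1.5, -0.984]
ft_force: [0.6, 0.3, 1.8]
width: 23.6
[525.39290402  -7.01887434 165.8589273 ] [0.57708729 0.28659643 1.78433887]
[{"gripper":1,"tx":0.0121,"ty":0,"tz":0.0068,"rx":0,"ry":-3,"rz":-0},{"gripper":1,"tx":0.0122,"ty":0,"tz":0.0068,"rx":0,"ry":-3,"rz":-0},{"gripper":1,"tx":0.0121,"ty":0,"tz":0.0067,"rx":0,"ry":-3,"rz":-0},{"gripper":1,"tx":0.0121,"ty":0,"tz":0.0068,"rx":0,"ry":-3,"rz":-0},{"gripper":1,"tx":0.0122,"ty":0,"tz":0.0067,"rx":0,"ry":-3,"rz":-0},{"gripper":1,"tx":0.0119,"ty":0,"tz":0.0069,"rx":0,"ry":-3,"rz":-0},{"gripper":1,"tx":0.012,"ty":0,"tz":0.0069,"rx":0,"ry":-3,"rz":-0},{"gripper":1,"tx":0.0119,"ty":0,"tz":0.0068,"rx":0,"ry":-3,"rz":-0}]
[{"gripper":1,"tx":0.012,"ty":0,"tz":0.0069,"rx":0,"ry":-3,"rz":-0},{"gripper":1,"tx":0.0119,"ty":0,"tz":0.0068,"rx":0,"ry":-3,"rz":-0},{"gripper":1,"tx":0.012,"ty":0,"tz":0.0069,"rx":0,"ry":-3,"rz":-0},{"gripper":1,"tx":0.0119,"ty":0,"tz":0.0068,"rx":0,"ry":-3,"rz":-0},{"gripper":1,"tx":0.012,"ty":0,"tz":0.0069,"rx":0,"ry":-3,"rz":-0},{"gripper":1,"tx":0.0119,"ty
[... 519 characters left out ...]
pper":1,"tx":0.012,"ty":0,"tz":0.0069,"rx":0,"ry":-3,"rz":-0},{"gripper":1,"tx":0.0119,"ty":0,"tz":0.0068,"rx":0,"ry":-3,"rz":-0},{"gripper":1,"tx":0.012,"ty":0,"tz":0.0069,"rx":0,"ry":-3,"rz":-0}]
[{"gripper":1,"tx":0.0119,"ty":0,"tz":0.0069,"rx":0,"ry":-3,"rz":-0},{"gripper":1,"tx":0.012,"ty":0,"tz":0.0068,"rx":0,"ry":-3,"rz":-0},{"gripper":1,"tx":0.0119,"ty":0,"tz":0.0069,"rx":0,"ry":-3,"rz":-0},{"gripper":1,"tx":0.012,"ty":0,"tz":0.0068,"rx":0,"ry":-3,"rz":-0},{"gripper":1,"tx":0.0119,"ty":0,"tz":0.0069,"rx":0,"ry":-3,"rz":-0},{"gripper":1,"tx":0.012,"ty":0,"tz":0.0068,"rx":0,"ry":-3,"rz":-0}]
end [510.9 210.9 201.1] [ 1.959  2.093 -0.344]
final G [514.60645217 155.37895379  47.89672428]
```

Gripped (23.6 mm). Now I'll tip it about the slab's top edge.

```bash
python3 -m handwheel '[{"gripper":1,"tx":0.0121,"ty":0,"tz":0.0068,"rx":0,"ry":-3,"rz":0},{"gripper":1,"tx":0.0122,"ty":0,"tz":0.0068,"rx":0,"ry":-3,"rz":0},{"gripper":1,"tx":0.0121,"ty":0,"tz":0.0067,"rx":0,"ry":-3,"rz":0},{"gripper":1,"tx":0.0121,"ty":0,"tz":0.0068,"rx":0,"ry":-3,"rz":0},{"gripper":1,"tx":0.0122,"ty":0,"tz":0.0067,"rx":0,"ry":-3,"rz":0},{"gripper":1,"tx":0.0119,"ty":0,"tz":0.0069,"rx":0,"ry":-3,"rz":0},{"gripper":1,"tx":0.012,"ty":0,"tz":0.0069,"rx":0,"ry":-3,"rz":0},{"gripper":1,"tx":0.0119,"ty":0,"tz":0.0068,"rx":0,"ry":-3,"rz":0}]'
python3 - <<'E'
from tip import *
d=np.load('tip0.npy');q=tipw(24,d[:,0],d[:,1:],lift=1);s=now();print('err',s[0]-q[0],np.degrees(R.from_matrix(q[1].T@s[1]).as_rotvec()))
p=viewer.get_image('side');save(p,'side15')
E
python3 -m handwheel '[{"gripper":1,"tx":0.012,"ty":0,"tz":0.0069,"rx":0,"ry":-3,"rz":0},{"gripper":1,"tx":0.0119,"ty":0,"tz":0.0068,"rx":0,"ry":-3,"rz":0},{"gripper":1,"tx":0.012,"ty":0,"tz":0.0069,"rx":0,"ry":-3,"rz":0},{"gripper":1,"tx":0.0119,"ty":0,"tz":0.0068,"rx":0,"ry":-3,"rz":0}]'
python3 - <<'E'
from tip import *
p=viewer.get_image('side');save(p,'side16')
o=ctrl.get_obs();p=viewer.get_image('wrist');save(p,'wrist16')
E
```

```text
t: 16.2
ee_pos: [529.0, -64.7, 276.3]
orientation: [-1.683, -1.798, -0.713]
ft_force: [-0.8, -0.7, -1.5]
width: 23.7
err [-0.24235045  0.3062071  -0.39240825] [ 0.00057149 -0.14666964  0.04223394]
t: 16.75
ee_pos: [525.5, -11.2, 287.4]
orientation: [-1.814, -1.938, -0.553]
ft_force: [-0.3, 0.5, -1.4]
width: 24.0
```

View pics/side16.png

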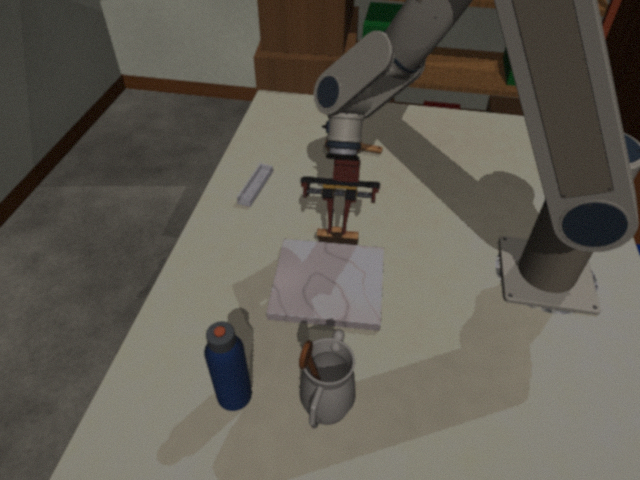

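View pics/wrist16.png

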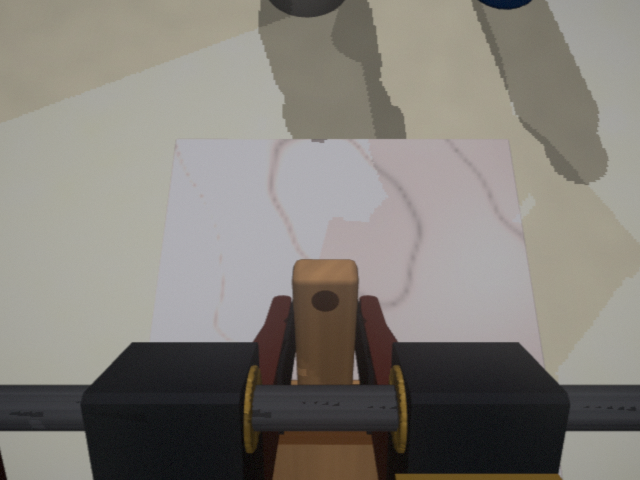

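The board tips with the gripper, about 36° past upright, and its hold on the handle (325,300) is unchanged. Going on.

```bash
python3 -m handwheel '[{"gripper":1,"tx":0.012,"ty":0,"tz":0.0069,"rx":0,"ry":-3,"rz":0},{"gripper":1,"tx":0.0119,"ty":0,"tz":0.0068,"rx":0,"ry":-3,"rz":0},{"gripper":1,"tx":0.012,"ty":0,"tz":0.0069,"rx":0,"ry":-3,"rz":0},{"gripper":1,"tx":0.0119,"ty":0,"tz":0.0069,"rx":0,"ry":-3,"rz":0},{"gripper":1,"tx":0.012,"ty":0,"tz":0.0068,"rx":0,"ry":-3,"rz":0},{"gripper":1,"tx":0.0119,"ty":0,"tz":0.0069,"rx":0,"ry":-3,"rz":0},{"gripper":1,"tx":0.012,"ty":0,"tz":0.0068,"rx":0,"ry":-3,"rz":0},{"gripper":1,"tx":0.0119,"ty":0,"tz":0.0069,"rx":0,"ry":-3,"rz":0}]'
python3 -m handwheel '[{"gripper":1,"tx":0.012,"ty":0,"tz":0.0068,"rx":0,"ry":-3,"rz":0},{"gripper":1,"tx":0.012,"ty":0,"tz":0.0069,"rx":0,"ry":-3,"rz":0},{"gripper":1,"tx":0.0119,"ty":0,"tz":0.0068,"rx":0,"ry":-3,"rz":0},{"gripper":1,"tx":0.012,"ty":0,"tz":0.0069,"rx":0,"ry":-3,"rz":0}]'
python3 - <<'E'
from tip import *
d=np.load('tip0.npy');q=tipw(72,d[:,0],d[:,1:],lift=1);s=now();print('err',s[0]-q[0],np.degrees(R.from_matrix(q[1].T@s[1]).as_rotvec()))
o=ctrl.get_obs();p=viewer.get_image('wrist');save(p,'wrist17')
rows([tipw(x,d[:,0],d[:,1:],lift=1) for x in np.linspace(72,90,7)[1:]],1,s)
E
```

```text
t: 17.85
ee_pos: [518.4, 96.9, 275.0]
orientation: [-2.056, -2.195, -0.178]
ft_force: [-0.2, 0.1, -1.5]
width: 23.7
t: 18.35
ee_pos: [515.1, 147.0, 252.3]
orientation: [2.131, 2.274, -0.041]
ft_force: [0.7, -0.2, -2.4]
width: 24.0
err [ 4.33571862e-04 -3.16518078e-01 -9.94401089e-01] [ 0.12925558 -0.09951675  0.08821561]
[{"gripper":1,"tx":0.0122,"ty":0,"tz":0.0058,"rx":-0.1,"ry":-2.9,"rz":-0.1},{"gripper":1,"tx":0.012,"ty":0,"tz":0.0069,"rx":-0,"ry":-3,"rz":0},{"gripper":1,"tx":0.012,"ty":0,"tz":0.0068,"rx":-0,"ry":-3,"rz":0},{"gripper":1,"tx":0.0119,"ty":0.0001,"tz":0.0069,"rx":-0,"ry":-3,"rz":0},{"gripper":1,"tx":0.012,"ty":-0,"tz":0.0069,"rx":-0,"ry":-3,"rz":0},{"gripper":1,"tx":0.0119,"ty":-0,"tz":0.0068,"rx":-0,"ry":-3,"rz":0}]
end [510.9 210.9 201.1] [ 1.958  2.094 -0.345]
```

View pics/wrist17.png

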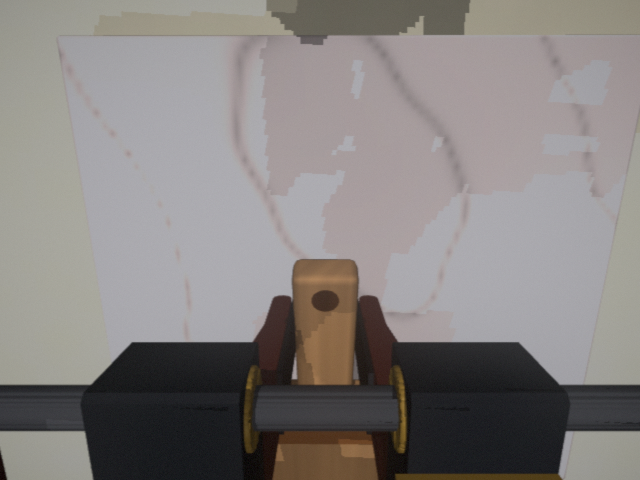

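```bash
python3 -m handwheel '[{"gripper":1,"tx":0.0122,"ty":0,"tz":0.0058,"rx":0,"ry":-2.9,"rz":0},{"gripper":1,"tx":0.012,"ty":0,"tz":0.0069,"rx":0,"ry":-3,"rz":0},{"gripper":1,"tx":0.012,"ty":0,"tz":0.0068,"rx":0,"ry":-3,"rz":0},{"gripper":1,"tx":0.0119,"ty":0.0001,"tz":0.0069,"rx":0,"ry":-3,"rz":0}]'
python3 -m handwheel '[{"gripper":1,"tx":0.0119,"ty":0,"tz":0.0064,"rx":0,"ry":-3,"rz":0},{"gripper":1,"tx":0.006,"ty":0,"tz":0.0034,"rx":0,"ry":-1.5,"rz":0}]'
python3 - <<'E'
from tip import *
d=np.load('tip0.npy');q=tipw(88.5,d[:,0],d[:,1:],lift=1);s=now();print('err',s[0]-q[0],np.degrees(R.from_matrix(q[1].T@s[1]).as_rotvec()),'G',s[0]+163*s[1][:,2])
p=viewer.get_image('side');save(p,'side18')
E
```

```text
t: 18.9
ee_pos: [512.4, 191.4, 220.9]
orientation: [2.021, 2.157, -0.249]
ft_force: [0.3, -0.6, -3.0]
width: 23.8
t: 19.15
ee_pos: [511.3, 206.4, 206.6]
orientation: [1.976, 2.111, -0.323]
ft_force: [-0.3, -0.7, -2.4]
width: 23.9
err [0.06787416 0.17703153 0.40278948] [0.13422858 0.04151144 0.02301408] G [514.32702827 155.02240442  51.9423486 ]
```

View pics/side18.png

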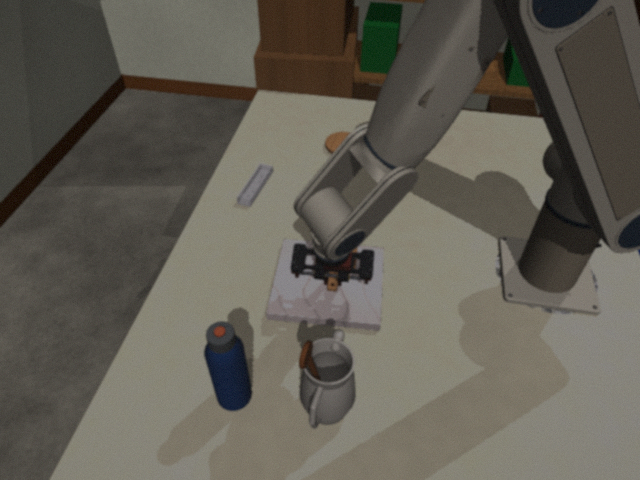

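Nearly flat. I'll finish the last degree and a half, carry it 25 mm further on so that it doesn't overhang, and set it down.

```bash
python3 -m handwheel '[{"gripper":1,"tx":0.006,"ty":0,"tz":0.0034,"rx":0,"ry":-1.5,"rz":0},{"gripper":1,"tx":0,"ty":0,"tz":0,"rx":0,"ry":0,"rz":0}]'
python3 -m handwheel '[{"gripper":1,"tx":0.0063,"ty":0,"tz":-0.0023,"rx":0,"ry":0,"rz":0},{"gripper":1,"tx":0.0063,"ty":0,"tz":-0.0023,"rx":0,"ry":0,"rz":0},{"gripper":1,"tx":0.0063,"ty":0,"tz":-0.0023,"rx":0,"ry":0,"rz":0},{"gripper":1,"tx":0.0063,"ty":0,"tz":-0.0023,"rx":0,"ry":0,"rz":0}]'
python3 - <<'E'
from tip import *
s=now();print('G',s[0]+163*s[1][:,2],'tilt',np.degrees(np.arcsin(s[1][:,2]@u)),ctrl.get_obs()['ft_force'],ctrl.get_obs()['qpos'])
E
```

```text
t: 19.45
ee_pos: [511.0, 211.2, 202.0]
orientation: [1.96, 2.094, -0.344]
ft_force: [-0.2, -0.1, -2.9]
width: 23.7
t: 19.95
ee_pos: [509.2, 238.6, 202.4]
orientation: [1.96, 2.094, -0.343]
ft_force: [-0.8, 0.7, -1.9]
width: 23.8
G [512.89502744 183.35693872  49.12938255] tilt -19.86563104969783 [-0.75948681  0.68637533 -1.9391108 ] [ 0.48753958  0.66528002  1.82637644 -0.42833118  0.84348851  0.73924336]
```

```bash
python3 -m handwheel '[{"gripper":1,"tx":0.0003,"ty":0,"tz":0.0009,"rx":0,"ry":0,"rz":0},{"gripper":1,"tx":0,"ty":0,"tz":0,"rx":0,"ry":0,"rz":0}]'
python3 -m handwheel '[{"gripper":1,"tx":0.0002,"ty":0,"tz":0.0005,"rx":0,"ry":0,"rz":0},{"gripper":1,"tx":0,"ty":0,"tz":0,"rx":0,"ry":0,"rz":0}]'
```

```text
t: 20.2
ee_pos: [509.0, 238.0, 201.2]
orientation: [1.96, 2.095, -0.344]
ft_force: [-0.4, 0.1, -1.8]
width: 23.7
t: 20.45
ee_pos: [509.2, 237.8, 200.8]
orientation: [1.96, 2.094, -0.344]
ft_force: [-0.5, 0.5, -1.4]
width: 23.9
```

```bash
python3 -m handwheel '[{"gripper":1,"tx":0.0002,"ty":0,"tz":0.0006,"rx":0,"ry":0,"rz":0},{"gripper":1,"tx":0,"ty":0,"tz":0,"rx":0,"ry":0,"rz":0}]'
python3 -m handwheel '[{"gripper":1,"tx":0.0002,"ty":0,"tz":0.0006,"rx":0,"ry":0,"rz":0},{"gripper":1,"tx":0,"ty":0,"tz":0,"rx":0,"ry":0,"rz":0}]'
```

```text
t: 20.7
ee_pos: [509.2, 237.9, 200.2]
orientation: [1.96, 2.094, -0.344]
ft_force: [-0.2, -0.4, -0.4]
width: 23.6
t: 20.95
ee_pos: [509.2, 238.0, 199.8]
orientation: [1.96, 2.094, -0.344]
ft_force: [-0.2, -1.3, 2.2]
width: 23.6
```

It's on the slab. Open, back off along the tool axis, then look.

```bash
python3 -m handwheel '[{"gripper":0,"tx":0,"ty":0,"tz":0,"rx":0,"ry":0,"rz":0},{"gripper":0,"tx":0,"ty":0,"tz":0,"rx":0,"ry":0,"rz":0},{"gripper":0,"tx":0,"ty":0,"tz":0,"rx":0,"ry":0,"rz":0},{"gripper":0,"tx":0,"ty":0,"tz":0,"rx":0,"ry":0,"rz":0},{"gripper":0,"tx":0,"ty":0,"tz":-0.01,"rx":0,"ry":0,"rz":0},{"gripper":0,"tx":0,"ty":0,"tz":-0.03,"rx":0,"ry":0,"rz":0},{"gripper":0,"tx":-0.01,"ty":0,"tz":-0.05,"rx":0,"ry":0,"rz":0},{"gripper":0,"tx":-0.02,"ty":0,"tz":-0.05,"rx":0,"ry":0,"rz":0}]'
python3 -m handwheel '[{"gripper":0,"tx":-0.05,"ty":0,"tz":-0.03,"rx":0,"ry":4,"rz":0},{"gripper":0,"tx":-0.05,"ty":0,"tz":-0.03,"rx":0,"ry":4,"rz":0},{"gripper":0,"tx":-0.05,"ty":0,"tz":-0.03,"rx":0,"ry":4,"rz":0},{"gripper":0,"tx":-0.05,"ty":0,"tz":0,"rx":0,"ry":4,"rz":0},{"gripper":0,"tx":-0.05,"ty":0,"tz":0,"rx":0,"ry":4,"rz":0},{"gripper":0,"tx":0,"ty":0,"tz":0,"rx":0,"ry":0,"rz":0}]'
python3 - <<'E'
from h import *
for n in ['scene','side','wrist']:
    o=ctrl.get_obs();p=viewer.get_image(n);save(p,n+'20');W=cloud(p,o)
    I=p['image'].astype(float);X,Y,Z=W[...,0],W[...,1],W[...,2]
    m=((I[...,0]-I[...,2])>35)&(X>440)&(X<600)&(Y>0)&(Y<260)&(Z>28)&(Z<60)
    P=W[m];
    if len(P)>50:
        print(n,len(P),'zpct',np.percentile(P[:,2],[5,50,95]).round(1),cv2.minAreaRect(P[:,:2].astype(np.float32)))
    for t in ['round_board','jug','board']:
        for r in recognise(p,t)[:1]: print(n,t,round(r['p'],2),(np.array(r['xy'])*[640,480]).round())
E
```

```text
t: 21.95
ee_pos: [507.4, 257.9, 342.7]
orientation: [1.959, 2.096, -0.344]
ft_force: [0.5, 0.6, -0.7]
width: 87.7
t: 22.7
ee_pos: [522.2, 36.2, 479.8]
orientation: [-2.151, -2.288, -0.004]
ft_force: [0.3, 0.6, 0.1]
width: 87.9
scene 1505 zpct [36.1 40.5 46.7] ((517.15771484375, 114.49418640136719), (103.38378143310547, 190.39434814453125), 3.2089078426361084)
scene round_board 0.74 [184. 185.]
scene jug 0.94 [488. 265.]
scene board 0.83 [349. 236.]
side 1759 zpct [37.2 41.2 46.9] ((517.7553100585938, 111.60127258300781), (98.7495346069336, 193.54412841796875), 4.199934959411621)
side round_board 0.81 [344. 146.]
side jug 0.6 [326. 378.]
side board 0.58 [332. 264.]
wrist 14964 zpct [37.5 39.1 44.3] ((518.943359375, 112.4222412109375), (99.27033233642578, 189.58837890625), 3.798076868057251)
wrist round_board 0.63 [364.  93.]
wrist board 0.93 [325. 166.]
```

View pics/scene20.png

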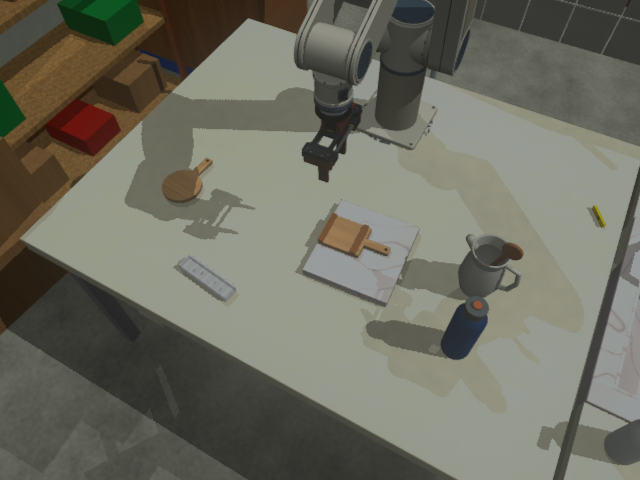

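View pics/wrist20.png

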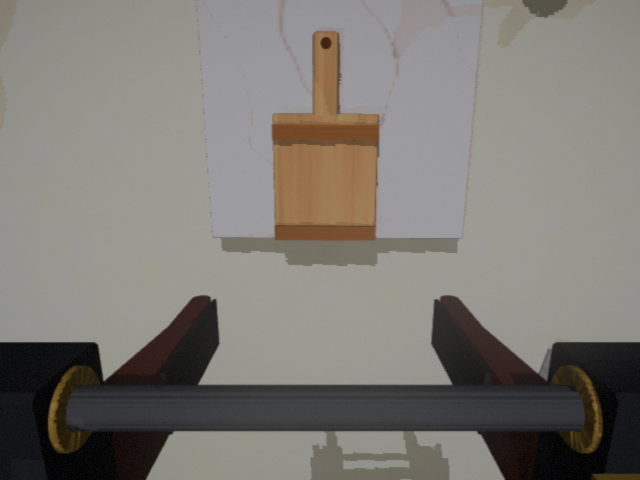

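The wrist view shows the board lying flat on the slab, with both runners up (bands at rows 130 and 232). Its wood surface is at z ≈ 39 (25+14) and the runners are at ≈ 44. The round board and jug are where they were. Handing in.

```bash
python3 -c "
from workcell import ctrl
print(ctrl.close_job())"
```

```text
the job is handed in; nothing more can be done
None
```

The paddle board is turned over. It lies flat on the draining slab with both runners facing up, and the job was handed in at about 23 s of the 45 s allowed.

- **Slide:** I gripped the board by its handle and slid it flat along the ledge, squaring it up on the way. The blade's free end butted against the slab edge at about 13 N.
- **Stand:** I stood it up on that end, and it measured 90.0° before I let go. It stayed standing on its own against the edge while I swung the open gripper round the handle to the other side.
- **Tip:** I gripped the handle again and tipped the board over the slab's top edge. With it just clear of the slab, I moved it about 25 mm further on so that it would not overhang, then set it down, let go and backed away.

**Last checks:** the wood surface is at about 39 mm and the runners at about 44 mm, which matches a board lying flat with its runners up. It is square with the slab, within about half a degree. Its free end is about flush with the slab's near edge.

The jug and the round board show within 3 pixels of where they started. The wrist force read about 13 N at most between moves, and no check failed or disagreed.

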